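# Swap the table things back onto their own mats

## Robot

A 7-joint arm with a two-finger parallel gripper is mounted at the origin on a cart in front of the work surface, level with it; the furniture and walls round the work are solid. World frame = base frame: x ahead of the robot, y to its left, z up, the work surface at z = 0. Lengths are in m, angles in rad, forces in N, time in s.
With the tool pointing down it reaches from about 0.425 to 0.875 m from the base axis. Payload 4.7 kg.
Tool frame: the origin (TCP) lies at the very end of the fingers, on their centre line; the grasp point (between the pads) lies 19 mm behind it; z points along the fingers, y is the line along which they close (so a half turn about z gives the same grasp; the last joint's range is limited). The gripper opens to 87 mm and grips with 3 to 60 N. Pads are 19 mm wide; open, the fingers measure 117 mm over their backs; the gripper's body (75 mm by 190 mm) begins 51 mm behind the grasp point.
Start: joints at [1.142, 0.321, -0.07, 1.45, 0.023, 1.371, -0.057], TCP at [0.278, -0.587, 0.184] pointing down, gripper open.
Joint ranges: [-2.86, 2.86], [-0.3, 2.09], [-1.38, 1.24], [0.06, 2.45], [-1.56, 4.7], [0.09, 2.05], [-2.69, 2.69]. Speed limits (rad/s): [2.57, 2.57, 3.14, 3.14, 3.14, 3.14, 3.14].

## Interface

Orientations are given as a rotation vector (axis times angle).
In Python, from bench import ctrl, vision gives the robot as it stands.
- The arm moves only by the tool jog_arm, never from a script. Its argument "increments" is a list of rows, each an object of numbers: "tx", "ty", "tz": the shift along the tool's x, y, z in mm; "wx", "wy", "wz": the turn, a rotation vector about the tool's x, y, z in rad; "gripper": the opening, from 0 (shut) to 1 (fully open). In form: [{"tx": .., "ty": .., "tz": .., "wx": .., "wy": .., "wz": .., "gripper": ..}, ...]. A call has exactly 5 rows; each row is the pose to reach, as a shift and turn from the pose commanded when the call began, along the tool's axes at that moment; what a row does not reach only later rows make up. A row lasts 1/12 s, in which the tool goes at most 41.7 mm and 7.16 degrees, less where a joint would pass 70% of its speed; a pose out of reach is approached as far as the arm can. A call with a gripper value outside its range is refused whole. The fingers move at their own pace and stop on an object; "grip_force" is the grip in N (left out, the last holds). Time passes only in rows, so rows that repeat a pose let the fingers close, or fill a call up. It gives the time, the measured TCP pose, the force, the opening and the grip force at its end, in the units of the state.
- ctrl.get_state(): the state, without advancing time (a new reading comes with each control period).
- vision.get_image(name): name is "side" or "top" or "wrist"; returns a dict with "color" (384x512x3 uint8, blue, green, red), "fx", "fy", "cx", "cy" (pixels), "extrinsics" (4x4, takes a point from world to camera coordinates). Camera axes: x right, y down, z forward; pixel columns grow to the right and rows downward; lengths in m; the calibration is good to about 2 mm. A picture is of the moment at which its call begins. There is no depth.
- ctrl.close_job(): hands the job in; it is judged then, once.
Trained networks look in the newest picture that a camera, given by its name, has taken for a name from the list of things; names that differ only in an ending like _2 or _b are one class to them, and where a whole thing is asked for, a point or a joint stands for the part that bears it (a point fixed in the world has none). Each returns a list of dicts, best first, with "conf" (0 to 1); they miss things now and then, are a little off and sometimes report something else, mostly with a low value. They report only what shows in the picture. A call takes as long as a camera call. They do not tell look-alikes from the thing itself.
- vision.spot_in(camera, thing): "bbox" ([left, top, right, bottom] in pixels, round what is visible of it).
The state is a dict: "time": time; "joint_positions": joint angles; "qd": joint speeds; "joint_torque": joint torques, N m; "position": TCP position; "tool_rot": TCP orientation; "ft_force": force on the tool from outside, world axes, zero at the start; "torque": the same for the moment, N m; "grip_width": opening from 0.0 (shut) to 1.0 (fully open); "grip_force": force on a finger pad.
Only numpy, scipy, OpenCV 4.12 (cv2) and the standard library are available. Lean on these libraries where they do the work, as an engineer would, in place of code of your own. Each camera call takes 0.05 s, during which the arm holds its last target. There are 200 camera calls.

## Task

The table things were put back on the wrong mats. Swap them round so that each stands upright in the middle of its own mat: the tumbler on the square coaster, the pepper mill on the round mat, the salt shaker on the cross-shaped mat and the spice jar on the oblong mat. You may set things down on the empty slatted trivet on the way; keep them upright and leave the cream mug where it is.

Things in the scene. Friction and masses are not known exactly. Their poses are not given: they have to be found in the camera images.
- tumbler_mid (a point): Ribbed pale green clear tumbler standing upside down on its rim, the only one down on the worktop; round, 69 mm across at the foot, about 60 mm at the top, 104 mm high, closed on top, about 0.19 kg. Loose. Point: on its upright axis, half-way up, 52 mm above its foot; z up
- pepper_mill_mid (a point): Dark wooden pepper mill, round: straight body 48 mm across from 18 to 72 mm above its foot, foot 54 mm across, a narrow neck and a 44 mm knob above; 100 mm high, about 0.18 kg. Loose. Point: on its upright axis, half-way up, 50 mm above its foot; z up
- salt_mid (a point): Clear salt shaker with a grey domed top, round, 44 mm across up to 66 mm above its foot, then narrowing to 34 mm; 90 mm high, about 0.1 kg. Loose. Point: on its upright axis, half-way up, 45 mm above its foot; z up
- spice_mid (a point): Spice jar with a label and a light screw cap, roughly round, 47 mm across, 98 mm high, about 0.11 kg. Loose. Point: on its upright axis, half-way up, 49 mm above its foot; z up
- square_mat: Dark green square coaster, 98 x 98 mm, 6 mm thick: the tumbler's place. It lies flat, stuck to the worktop, and its top is 6 mm above the worktop. Origin: centre of its underside, z up, x and y along its sides. At the start the salt shaker or the spice jar stands on it
- round_mat: Round cork mat, 100 mm across, 6 mm thick: the pepper mill's place. It lies flat, stuck to the worktop, and its top is 6 mm above the worktop. Origin: centre of its underside, z up. At the start the salt shaker or the spice jar stands on it
- cross_mat: Cross-shaped (plus-shaped) cork mat, 100 mm from tip to tip, arms 44 mm wide, 6 mm thick: the salt shaker's place. It lies flat, stuck to the worktop, and its top is 6 mm above the worktop. Origin: centre of its underside, z up, x and y along its arms. At the start the tumbler or the pepper mill stands on it
- oblong_mat: Oblong cork mat, 70 mm along its x by 116 mm along its y, 6 mm thick: the spice jar's place. It lies flat, stuck to the worktop, and its top is 6 mm above the worktop. Origin: centre of its underside, z up. At the start the tumbler or the pepper mill stands on it
- trivet: Square trivet of five wooden slats, 96 x 96 mm, 8 mm high, empty at the start: a free spot to park a thing on the way. It is stuck to the worktop. Origin: centre of its underside, z up
- cream_mug_mid (a point): Cream stoneware mug standing upside down near the robot's edge of the worktop, in front of the black drip tray; 71 mm across, 106 mm long with its handle, 85 mm high. A loose bystander. Point: middle of its outline with the handle, half-way up; z up. The five other mugs, outside the mats or in the drip tray, stand fast and are up to 92 mm high. Each thing on a mat has at least 30 mm free all round it
Not all that is in view belongs to the job. What is shaped like the part that bears spice_mid but pink or purple is not meant. Leave any orange look-alike of the part that bears pepper_mill_mid alone.

How it is judged:
By the outcome, as a careful person would: the job done as asked, in the order asked, and still so for the second after the job is handed in, with the robot touching nothing.
It also fails if it takes over 136 s, if anything falls off the work surface, if the arm or the gripper's body presses on something with over 40 N, if the wrist force passes 120 N, or if a joint passes its speed limit or range.

## Working session

There is one attempt and no reset: what is moved stays moved. The work goes in short steps, Python scripts to look and compute and a tool call to move; the robot and the scene stay as the last step left them, time stands still between calls to the robot, and variables do not carry over. Pictures are saved under pics/ and viewed, at most 14 in all, crops included, and the job is handed in when it is done.

Besides the shell and the picture viewer there is one more tool, called after "Call:" as name([rows], argument=value, ...), one row to a line, values as JSON. jog_arm: Moves the arm, as the interface text tells. Its arguments: {"type":"object","properties":{"increments":{"type":"array"},"grip_force":{"type":"number"}},"required":["increments"]}

```bash
mkdir -p pics
cat > h.py <<'E'
import numpy as np, cv2
from bench import ctrl, vision
def snap(n,out):
    im=vision.get_image(n); cv2.imwrite(f'pics/{out}.png',im['color']); return im
def ray(im,u,v,z):
    E=np.array(im['extrinsics']);R=E[:3,:3];t=E[:3,3];c=-R.T@t
    d=R.T@np.array([(u-im['cx'])/im['fx'],(v-im['cy'])/im['fy'],1]);return c+d*(z-c[2])/d[2]
def proj(im,p):
    E=np.array(im['extrinsics']);q=E[:3,:3]@np.array(p)+E[:3,3];return im['fx']*q[0]/q[2]+im['cx'],im['fy']*q[1]/q[2]+im['cy']
E
python3 - <<'E'
from h import *
s=ctrl.get_state();print({k:np.round(s[k],3) for k in('time','position','tool_rot','joint_positions','grip_width')})
ims={n:snap(n,n+'0') for n in('top','side')}
a=[cv2.imread(f'pics/{n}0.png') for n in('top','side')]
for n in ims:
  im=ims[n];E=np.array(im['extrinsics']);print(n,'cam',np.round(-E[:3,:3].T@E[:3,3],3),'fwd',np.round(E[2,:3],2),'right',np.round(E[0,:3],2),im['fx'])
  for t in['tumbler_mid','pepper_mill_mid','salt_mid','spice_mid','square_mat','round_mat','cross_mat','oblong_mat','trivet','cream_mug_mid']:
    for d in vision.spot_in(n,t)[:4]:
      b=d['bbox'];print(n,t,round(d['conf'],2),np.round(b).astype(int), np.round(ray(im,(b[0]+b[2])/2,(b[1]+b[3])/2,.05),3)[:2],np.round(ray(im,(b[0]+b[2])/2,(b[1]+b[3])/2,.006),3)[:2])
E
```

```text
{'time': np.float64(0.0), 'position': array([ 0.278, -0.587,  0.183]), 'tool_rot': array([-3.063e+00, -6.900e-01,  1.000e-03]), 'joint_positions': array([ 1.142,  0.322, -0.07 ,  1.452,  0.023,  1.371, -0.057]), 'grip_width': np.float64(1.001)}
top cam [0.409 0.26  1.477] fwd [ 0.07  0.02 -1.  ] right [-0.01 -1.   -0.02] 448.0394846190521
top tumbler_mid 0.58 [276 152 298 177] [0.597 0.172] [0.602 0.169]
top pepper_mill_mid 0.79 [152 173 173 190] [0.546 0.571] [0.55  0.581]
top pepper_mill_mid 0.52 [280 207 297 221] [0.438 0.17 ] [0.439 0.167]
top spice_mid 0.75 [151 213 171 230] [0.417 0.575] [0.418 0.584]
top spice_mid 0.59 [231 210 248 229] [0.421 0.324] [0.421 0.326]
top spice_mid 0.49 [132 194 155 210] [0.48  0.632] [0.482 0.644]
top square_mat 0.7 [222 204 259 239] [0.416 0.321] [0.417 0.323]
top round_mat 0.85 [225 148 256 174] [0.607 0.32 ] [0.613 0.322]
top cross_mat 0.72 [273 194 300 227] [0.449 0.175] [0.451 0.172]
top oblong_mat 0.78 [266 150 304 172] [0.607 0.178] [0.613 0.175]
top trivet 0.68 [186 177 214 210] [0.505 0.451] [0.508 0.456]
top cream_mug_mid 0.72 [326 224 
[... 442 characters left out ...]
195 175 214 209] [0.616 0.323] [0.666 0.24 ]
side spice_mid 0.91 [164 245 196 304] [0.478 0.645] [0.513 0.597]
side spice_mid 0.87 [221 232 244 291] [0.412 0.572] [0.44  0.517]
side spice_mid 0.85 [266 183 286 222] [0.424 0.301] [0.452 0.215]
side square_mat 0.3 [191 228 222 256] [0.489 0.534] [0.525 0.474]
side round_mat 0.7 [189 201 225 219] [0.559 0.411] [0.602 0.337]
side oblong_mat 0.48 [214 185 253 199] [0.548 0.291] [0.59  0.203]
side trivet 0.8 [188 226 227 257] [0.489 0.532] [0.525 0.471]
side trivet 0.43 [277 164 293 200] [0.446 0.162] [0.477 0.06 ]
side trivet 0.34 [216 188 240 197] [0.56  0.299] [0.604 0.213]
side cream_mug_mid 0.78 [314 155 334 188] [0.363 0.03 ] [ 0.385 -0.086]
```

View pics/top0.png

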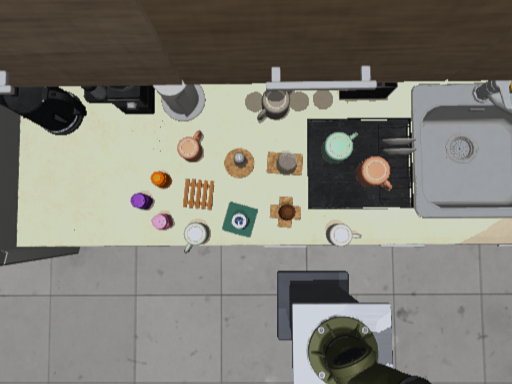

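View pics/side0.png

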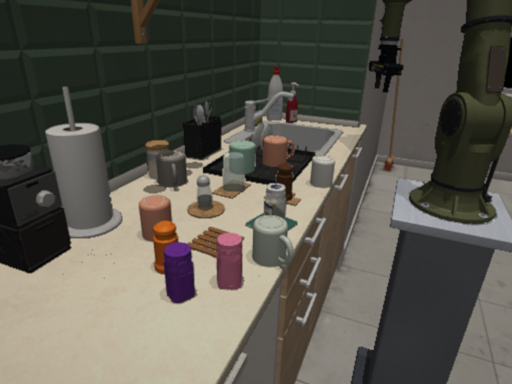

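The four things are plain in the top view:

- Salt shaker at (239,160) on the round mat.
- Tumbler at (287,160) on the oblong mat.
- Pepper mill at (287,213) on the cross mat.
- Spice jar at (239,220) on the square coaster.

The look-alikes are orange (160,179), purple (141,201) and pink (162,221), and all stand off the mats. First I go above the scene with the tool's x along world y.

Call:
jog_arm([
  {"tx": 34, "ty": -21, "tz": -4, "wz": -0.113},
  {"tx": 69, "ty": -42, "tz": -8, "wz": -0.226},
  {"tx": 103, "ty": -63, "tz": -12, "wz": -0.339},
  {"tx": 138, "ty": -84, "tz": -16, "wz": -0.452},
  {"tx": 172, "ty": -105, "tz": -20, "wz": -0.565},
])

```text
validation failed for argument at $.in...
```

Call:
jog_arm([
  {"tx": 34, "ty": -21, "tz": -4, "wx": 0, "wy": 0, "wz": -0.113, "gripper": 1},
  {"tx": 69, "ty": -42, "tz": -8, "wx": 0, "wy": 0, "wz": -0.226, "gripper": 1},
  {"tx": 103, "ty": -63, "tz": -12, "wx": 0, "wy": 0, "wz": -0.339, "gripper": 1},
  {"tx": 138, "ty": -84, "tz": -16, "wx": 0, "wy": 0, "wz": -0.452, "gripper": 1},
  {"tx": 172, "ty": -105, "tz": -20, "wx": 0, "wy": 0, "wz": -0.565, "gripper": 1},
])

```text
time: 1.52
position: [0.3898, -0.417, 0.2048]
tool_rot: [2.746, 1.524, 0.0]
ft_force: [0.4, 0.5, -0.2]
grip_width: 1.002
grip_force: 0.0
```

Call:
jog_arm([
  {"tx": 37, "ty": -4, "tz": 0, "wx": 0, "wy": 0, "wz": -0.112, "gripper": 1},
  {"tx": 74, "ty": -8, "tz": 0, "wx": 0, "wy": 0, "wz": -0.224, "gripper": 1},
  {"tx": 110, "ty": -12, "tz": 0, "wx": 0, "wy": 0, "wz": -0.336, "gripper": 1},
  {"tx": 147, "ty": -16, "tz": 0, "wx": 0, "wy": 0, "wz": -0.448, "gripper": 1},
  {"tx": 184, "ty": -20, "tz": 0, "wx": 0, "wy": 0, "wz": -0.558, "gripper": 1},
])

```text
time: 1.93
position: [0.4707, -0.2509, 0.2048]
tool_rot: [2.22, 2.221, -0.0]
ft_force: [0.6, -0.3, -0.9]
grip_width: 1.001
grip_force: 0.0
```

Call:
jog_arm([
  {"tx": 40, "ty": 2, "tz": -9, "wx": 0, "wy": 0, "wz": 0, "gripper": 1},
  {"tx": 80, "ty": 4, "tz": -18, "wx": 0, "wy": 0, "wz": 0, "gripper": 1},
  {"tx": 120, "ty": 6, "tz": -27, "wx": 0, "wy": 0, "wz": 0, "gripper": 1},
  {"tx": 160, "ty": 8, "tz": -36, "wx": 0, "wy": 0, "wz": 0, "gripper": 1},
  {"tx": 200, "ty": 10, "tz": -45, "wx": 0, "wy": 0, "wz": 0, "gripper": 1},
])

```text
time: 2.35
position: [0.481, -0.0506, 0.2501]
tool_rot: [2.226, 2.215, -0.0]
ft_force: [1.0, 0.2, 1.1]
grip_width: 1.0
grip_force: 0.0
```

Call:
jog_arm([
  {"tx": 40, "ty": 2, "tz": -9, "wx": 0, "wy": 0, "wz": 0, "gripper": 1},
  {"tx": 80, "ty": 4, "tz": -18, "wx": 0, "wy": 0, "wz": 0, "gripper": 1},
  {"tx": 120, "ty": 6, "tz": -27, "wx": 0, "wy": 0, "wz": 0, "gripper": 1},
  {"tx": 160, "ty": 8, "tz": -36, "wx": 0, "wy": 0, "wz": 0, "gripper": 1},
  {"tx": 200, "ty": 10, "tz": -45, "wx": 0, "wy": 0, "wz": 0, "gripper": 1},
])

```text
time: 2.77
position: [0.4919, 0.1493, 0.2954]
tool_rot: [2.226, 2.214, 0.001]
ft_force: [1.4, 0.9, -0.1]
grip_width: 1.0
grip_force: 0.0
```

Call:
jog_arm([
  {"tx": 40, "ty": 2, "tz": -5, "wx": 0, "wy": 0, "wz": 0, "gripper": 1},
  {"tx": 80, "ty": 4, "tz": -5, "wx": 0, "wy": 0, "wz": 0, "gripper": 1},
  {"tx": 120, "ty": 4, "tz": -5, "wx": 0, "wy": 0, "wz": 0, "gripper": 1},
  {"tx": 120, "ty": 4, "tz": -5, "wx": 0, "wy": 0, "wz": 0, "gripper": 1},
  {"tx": 120, "ty": 4, "tz": -5, "wx": 0, "wy": 0, "wz": 0, "gripper": 1},
])

```text
time: 3.18
position: [0.4953, 0.2707, 0.2992]
tool_rot: [-2.218, -2.222, -0.0]
ft_force: [0.7, -0.7, -0.6]
grip_width: 0.998
grip_force: 0.0
```

```bash
cat > look.py <<'E'
from h import *
import sys
out=sys.argv[1]
im=snap('wrist',out);E=np.array(im['extrinsics']);print('cam',np.round(-E[:3,:3].T@E[:3,3],3),'fwd',np.round(E[2,:3],2),'right',np.round(E[0,:3],2),im['fx'],'tcp',np.round(ctrl.get_state()['position'],3))
for t in (sys.argv[2:] or ['tumbler_mid','pepper_mill_mid','salt_mid','spice_mid','square_mat','round_mat','cross_mat','oblong_mat','trivet']):
    for d in vision.spot_in('wrist',t)[:2]:
      b=d['bbox'];u,v=(b[0]+b[2])/2,(b[1]+b[3])/2;print(t,round(d['conf'],2),np.round(b).astype(int),*[np.round(ray(im,u,v,z),3)[:2] for z in(.006,.05,.1)])
E
python3 look.py w1
```

```text
cam [0.496 0.345 0.499] fwd [-0.   -0.28 -0.96] right [ 1.  0. -0.] 336.7865872457453 tcp [0.496 0.268 0.299]
tumbler_mid 0.7 [310 194 371 258] [0.619 0.151] [0.608 0.169] [0.595 0.188]
pepper_mill_mid 0.63 [207 195 248 252] [0.442 0.155] [0.447 0.172] [0.452 0.191]
pepper_mill_mid 0.62 [311  73 380 146] [0.614 0.328] [0.603 0.329] [0.591 0.331]
salt_mid 0.98 [334  94 381 131] [0.631 0.324] [0.619 0.326] [0.605 0.328]
spice_mid 0.4 [308 171 364 242] [0.61  0.183] [0.6   0.198] [0.588 0.214]
square_mat 0.62 [172  67 256 151] [0.427 0.328] [0.433 0.33 ] [0.44  0.332]
cross_mat 0.8 [200 177 263 240] [0.448 0.18 ] [0.453 0.195] [0.457 0.212]
cross_mat 0.57 [171  66 255 150] [0.425 0.33 ] [0.432 0.331] [0.439 0.333]
oblong_mat 0.75 [310 170 364 241] [0.611 0.185] [0.601 0.199] [0.589 0.215]
oblong_mat 0.15 [200 179 264 241] [0.449 0.177] [0.453 0.192] [0.458 0.209]
trivet 0.75 [234   0 307  46] [0.506 0.439] [0.505 0.431] [0.504 0.421]
trivet 0.22 [176  92 230 135] [0.411 0.322] [0.418 0.324] [0.427 0.327]
```

View pics/w1.png

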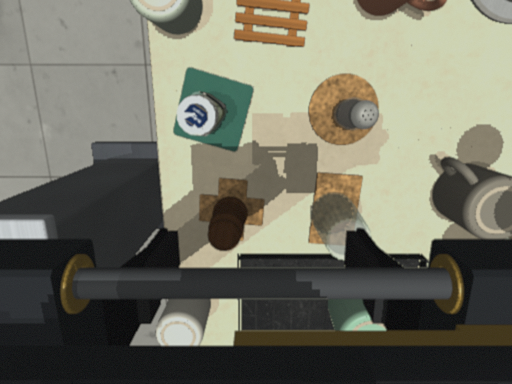

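The wrist view shows the square coaster at (213,109) with the spice jar, the round mat at (344,109) with the salt shaker, the cross at (232,210) with the dark mill, the oblong mat at (337,208) with the clear tumbler, and the trivet at the top (271,20). The mats' geometry I get by colour, the things by fitting projected silhouettes.

```bash
cat >> h.py <<'E'
from scipy.optimize import least_squares
PR={'tumbler_mid':[(0,.0345),(.104,.030)],'pepper_mill_mid':[(0,.027),(.018,.027),(.072,.024),(.08,.022),(.095,.018)],'salt_mid':[(0,.022),(.066,.022),(.088,.014)],'spice_mid':[(0,.0235),(.098,.0225)]}
def sil(im,t,x,y,z0):
    a=np.linspace(0,6.28,24)
    P=np.array([proj(im,(x+r*np.cos(q),y+r*np.sin(q),z0+h)) for h,r in PR[t] for q in a]);return np.r_[P.min(0),P.max(0)]
def fit(im,t,b,g,z0=.006):
    r=least_squares(lambda p:sil(im,t,*p,z0)-b,g,loss='soft_l1',diff_step=1e-4);return r.x,r.fun
def masked(im,poly_world_seed,z=.006):pass
E
cat > fits.py <<'E'
from h import *
im=vision.get_image('wrist')
G={'tumbler_mid':(.61,.18),'pepper_mill_mid':(.45,.175),'salt_mid':(.61,.32),'spice_mid':(.42,.32)}
top=vision.get_image('top');side=vision.get_image('side')
for t in PR:
  for n,I in(('wrist',im),('top',top),('side',side)):
    best=None
    for d in vision.spot_in(n,t):
      x,f=fit(I,t,np.array(d['bbox']),G[t])
      if np.hypot(*(x-G[t]))<.05: print(t,n,round(d['conf'],2),np.round(x,3),np.round(f,1))
for n,p in dict(sq=[(190,67),(254,82),(237,151),(174,135)],rd=[(308,109),(380,109),(344,73),(344,146)],ob_top=[(316,171),(362,175)],ob_left_bot=[(310,243)],cr_L=[(200,199),(200,220)],cr_R=[(264,202),(264,224)],cr_T=[(219,178),(247,180)]).items():
  P=np.array([ray(im,*q,.006)[:2] for q in p]);print(n,np.round(P,3).tolist(),P.mean(0).round(3))
c=cv2.resize(im['color'][50:265,150:400],None,fx=3,fy=2.79*1,interpolation=cv2.INTER_CUBIC);cv2.imwrite('pics/c1.png',c)
E
python3 fits.py
```

```text
tumbler_mid wrist 0.68 [0.603 0.177] [-1.3 -1.3  0.8  1.1]
tumbler_mid top 0.77 [0.604 0.169] [-2.6 -0.8  1.7  0.8]
tumbler_mid side 0.95 [0.595 0.185] [ 0.2  0.3 -0.2 -0.2]
pepper_mill_mid wrist 0.72 [0.445 0.174] [ 1.4  1.7 -2.5 -1.3]
pepper_mill_mid side 0.88 [0.437 0.169] [ 0.2 -0.3 -0.2  0.2]
salt_mid wrist 0.63 [0.618 0.325] [-1.7 -1.8  1.1  3.4]
salt_mid side 0.62 [0.616 0.31 ] [-2.2 -2.   2.9  0.8]
spice_mid wrist 0.68 [0.421 0.326] [ 0.1  1.4 -0.1 -1.7]
spice_mid side 0.75 [0.429 0.285] [ 1.4 -8.2 -1.2  1.6]
sq [[0.399, 0.381], [0.487, 0.36], [0.461, 0.264], [0.37, 0.288]] [0.429 0.323]
rd [[0.563, 0.324], [0.666, 0.323], [0.611, 0.371], [0.618, 0.271]] [0.614 0.322]
ob_top [[0.578, 0.233], [0.647, 0.227]] [0.613 0.23 ]
ob_left_bot [[0.573, 0.116]] [0.573 0.116]
cr_L [[0.402, 0.191], [0.4, 0.157]] [0.401 0.174]
cr_R [[0.5, 0.185], [0.5, 0.149]] [0.5   0.167]
cr_T [[0.433, 0.224], [0.475, 0.22]] [0.454 0.222]
```

View pics/c1.png

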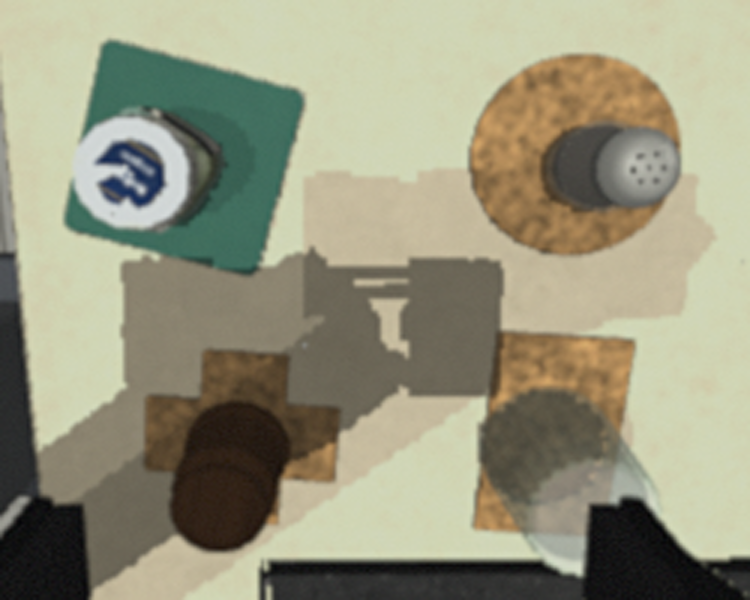

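The crop confirms each thing: the salt shaker with perforated grey dome, the jar with the labelled light cap, the dark brown mill and the clear pale tumbler. I start with the salt shaker.

Call:
jog_arm([
  {"tx": 11, "ty": 24, "tz": 20, "wx": 0, "wy": 0, "wz": 0, "gripper": 1},
  {"tx": 22, "ty": 48, "tz": 40, "wx": 0, "wy": 0, "wz": 0, "gripper": 1},
  {"tx": 33, "ty": 72, "tz": 60, "wx": 0, "wy": 0, "wz": 0, "gripper": 1},
  {"tx": 44, "ty": 97, "tz": 80, "wx": 0, "wy": 0, "wz": 0, "gripper": 1},
  {"tx": 54, "ty": 121, "tz": 99, "wx": 0, "wy": 0, "wz": 0, "gripper": 1},
])

```text
time: 4.85
position: [0.6193, 0.3211, 0.1987]
tool_rot: [2.227, 2.215, -0.001]
ft_force: [-0.0, -0.3, 0.1]
grip_width: 0.997
grip_force: 0.0
```

Run:
```python
from h import *
im=snap('wrist','w2');print(ctrl.get_state()['position'])
for t,g in(('salt_mid',(.617,.323)),('tumbler_mid',(.603,.175))):
  for d in vision.spot_in('wrist',t)[:2]: print(t,d['conf'],np.round(d['bbox']),*[np.round(q,3) for q in fit(im,t,np.array(d['bbox']),g)])
```

```text
[0.62140441 0.32067556 0.19187957]
salt_mid 0.93 [242. 142. 280. 189.] [0.619 0.326] [-2.959 -2.592  3.013  1.887]
tumbler_mid 0.81 [221. 253. 280. 342.] [0.607 0.182] [-0.343 -9.091  0.344  2.099]
```

View pics/w2.png

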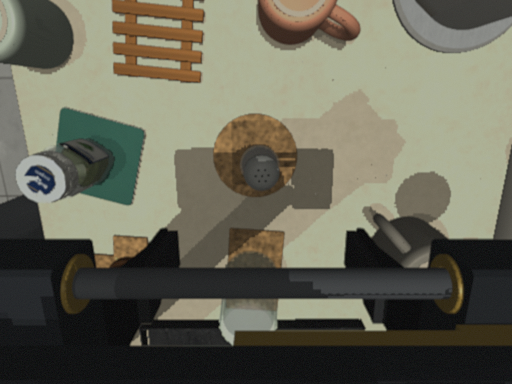

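The salt shaker is at (261,168), centred between the open fingers, and the trivet is clear at the top left (158,37). Now down and grip.

Call:
jog_arm([
  {"tx": 1, "ty": -1, "tz": 32, "wx": 0, "wy": 0, "wz": 0, "gripper": 1},
  {"tx": 2, "ty": -2, "tz": 64, "wx": 0, "wy": 0, "wz": 0, "gripper": 1},
  {"tx": 3, "ty": -2, "tz": 97, "wx": 0, "wy": 0, "wz": 0, "gripper": 1},
  {"tx": 3, "ty": -2, "tz": 130, "wx": 0, "wy": 0, "wz": 0, "gripper": 1},
  {"tx": 3, "ty": -2, "tz": 161, "wx": 0, "wy": 0, "wz": 0, "gripper": 1},
])

```text
time: 5.42
position: [0.6159, 0.3238, 0.0401]
tool_rot: [2.226, 2.215, 0.003]
ft_force: [0.4, 0.7, 0.9]
grip_width: 1.003
grip_force: 0.0
```

Call:
jog_arm([
  {"tx": 0, "ty": 0, "tz": 0, "wx": 0, "wy": 0, "wz": 0, "gripper": 0.9},
  {"tx": 0, "ty": 0, "tz": 0, "wx": 0, "wy": 0, "wz": 0, "gripper": 0.8},
  {"tx": 0, "ty": 0, "tz": 0, "wx": 0, "wy": 0, "wz": 0, "gripper": 0.7},
  {"tx": 0, "ty": 0, "tz": 0, "wx": 0, "wy": 0, "wz": 0, "gripper": 0.6},
  {"tx": 0, "ty": 0, "tz": 0, "wx": 0, "wy": 0, "wz": 0, "gripper": 0.55},
], grip_force=20)

```text
time: 5.83
position: [0.6175, 0.3249, 0.0426]
tool_rot: [2.226, 2.215, 0.007]
ft_force: [0.2, 0.4, -0.0]
grip_width: 0.704
grip_force: 0.0
```

Call:
jog_arm([
  {"tx": 0, "ty": 0, "tz": 0, "wx": 0, "wy": 0, "wz": 0, "gripper": 0.5},
  {"tx": 0, "ty": 0, "tz": 0, "wx": 0, "wy": 0, "wz": 0, "gripper": 0.45},
  {"tx": 0, "ty": 0, "tz": 0, "wx": 0, "wy": 0, "wz": 0, "gripper": 0.4},
  {"tx": 0, "ty": 0, "tz": 0, "wx": 0, "wy": 0, "wz": 0, "gripper": 0.3},
  {"tx": 0, "ty": 0, "tz": 0, "wx": 0, "wy": 0, "wz": 0, "gripper": 0.3},
])

```text
time: 6.25
position: [0.6162, 0.3237, 0.0395]
tool_rot: [2.227, 2.216, 0.0]
ft_force: [0.8, 0.3, 0.9]
grip_width: 0.373
grip_force: 20.0
```

Call:
jog_arm([
  {"tx": 0, "ty": 0, "tz": 0, "wx": 0, "wy": 0, "wz": 0, "gripper": 0.3},
  {"tx": 0, "ty": 0, "tz": 0, "wx": 0, "wy": 0, "wz": 0, "gripper": 0.3},
  {"tx": 0, "ty": 0, "tz": -5, "wx": 0, "wy": 0, "wz": 0, "gripper": 0.3},
  {"tx": 0, "ty": 0, "tz": -15, "wx": 0, "wy": 0, "wz": 0, "gripper": 0.3},
  {"tx": 0, "ty": 0, "tz": -30, "wx": 0, "wy": 0, "wz": 0, "gripper": 0.3},
])

```text
time: 6.67
position: [0.615, 0.323, 0.0687]
tool_rot: [-2.226, -2.215, 0.005]
ft_force: [0.7, -0.8, -0.8]
grip_width: 0.375
grip_force: 20.0
```

Run:
```python
from h import *
im=snap('wrist','w3');print(ctrl.get_state()['position'],ctrl.get_state()['grip_width'])
s=snap('side','s3')
a=im['color'];b=cv2.resize(s['color'][120:260,150:340],(512,377));cv2.imwrite('pics/c3.png',cv2.resize(np.vstack([a,b]),(400,594)))
```

```text
[0.61724433 0.32488213 0.0737026 ] 0.38016284959912205
```

View pics/c3.png

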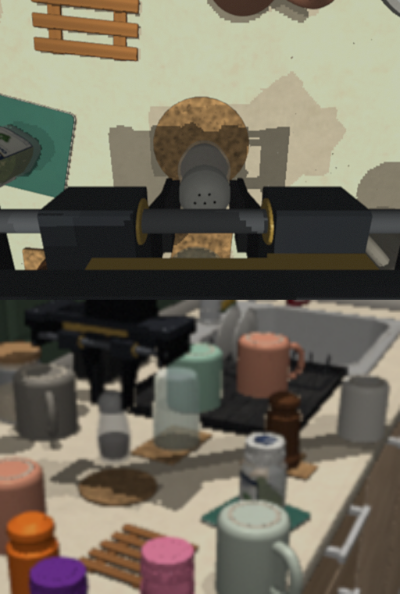

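The shaker is lifted, but the opening reads 33 mm where 44 mm was expected, so I check how it sits in the fingers.

Run:
```python
from h import *
im=vision.get_image('wrist');p=ctrl.get_state()['position'];print(p)
s=vision.get_image('side')
for n,I in(('wrist',im),('side',s)):
  for d in vision.spot_in(n,'salt_mid')[:2]:
    b=np.array(d['bbox']);print(n,d['conf'],np.round(b))
    for z0 in(.025,.035,.045): print(z0,*[np.round(q,3) for q in fit(I,'salt_mid',b,(.617,.324),z0)])
  print(n,'tcp',proj(I,p),'grasp',proj(I,p+[0,0,.019]),'top',proj(I,p+[0,0,.056]),'fingers',proj(I,p+[.03,0,0]),proj(I,p-[.03,0,0]))
cv2.imwrite('pics/c4.png',np.hstack([cv2.resize(s['color'][140:230,160:270],(440,360)),cv2.resize(im['color'][170:290,200:320],(360,360))]))
```

```text
[0.61727915 0.32491635 0.07198214]
wrist 0.96 [230. 178. 295. 268.]
0.025 [0.618 0.326] [-4.616 -9.303  5.517  1.466]
0.035 [0.619 0.331] [ -5.998 -13.955   8.703   1.435]
0.045 [0.62  0.337] [ -6.856 -19.062  12.998   1.392]
wrist 0.62 [193. 126. 313. 231.]
0.025 [0.606 0.349] [  8.275  11.904 -32.93   -1.391]
0.035 [0.608 0.353] [  7.984   7.812 -28.52   -1.331]
0.045 [0.61  0.357] [  7.651   3.383 -23.557  -1.191]
wrist tcp (np.float64(260.7889623672528), np.float64(219.46567199112974)) grasp (np.float64(260.83712834589403), np.float64(230.85411810282676)) top (np.float64(260.96246020634055), np.float64(260.48779687447075)) fingers (np.float64(307.9910431106151), np.float64(219.18306962654233)) (np.float64(213.5555899139821), np.float64(219.74846170150937))
side 0.69 [195. 161. 213. 197.]
0.025 [0.639 0.284] [ 0.379  0.85  -0.4   -0.546]
0.035 [0.627 0.305] [ 0.162  0.272 -0.17  -0.194]
0.045 [0.615 0.325] [-0.07  -0.302  0.075  0.225]
side tcp (np.float64(203.5367696036945), np.float64(184.51220465280502)) grasp (np.float64(203.29360425170532), np.float64(177.77501927450155)) top (np.float64(202.80809617239544), np.float64(164.32344031303964)) fingers (np.float64(193.63200129020268), np.float64(182.53384260718013)) (np.float64(213.66107474326745), np.float64(186.53441662107218))
```

View pics/c4.png

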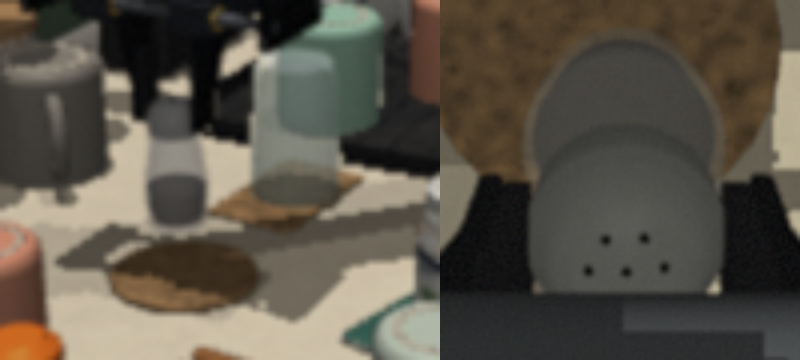

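The shaker hangs upright, gripped at its waist (it is simply narrower there). I carry it to the trivet.

Call:
jog_arm([
  {"tx": 22, "ty": -18, "tz": -10, "wx": 0, "wy": 0, "wz": 0, "gripper": 0.3},
  {"tx": 50, "ty": -42, "tz": -15, "wx": 0, "wy": 0, "wz": 0, "gripper": 0.3},
  {"tx": 80, "ty": -67, "tz": -15, "wx": 0, "wy": 0, "wz": 0, "gripper": 0.3},
  {"tx": 110, "ty": -92, "tz": -15, "wx": 0, "wy": 0, "wz": 0, "gripper": 0.3},
  {"tx": 131, "ty": -110, "tz": -5, "wx": 0, "wy": 0, "wz": 0, "gripper": 0.3},
])

```text
time: 7.38
position: [0.5036, 0.4598, 0.0762]
tool_rot: [-2.222, -2.218, -0.005]
ft_force: [-0.4, 2.3, -1.5]
grip_width: 0.375
grip_force: 20.0
```

Call:
jog_arm([
  {"tx": 0, "ty": 0, "tz": 10, "wx": 0, "wy": 0, "wz": 0, "gripper": 0.3},
  {"tx": 0, "ty": 0, "tz": 20, "wx": 0, "wy": 0, "wz": 0, "gripper": 0.3},
  {"tx": 0, "ty": 0, "tz": 27, "wx": 0, "wy": 0, "wz": 0, "gripper": 0.3},
  {"tx": 0, "ty": 0, "tz": 30, "wx": 0, "wy": 0, "wz": 0, "gripper": 0.3},
  {"tx": 0, "ty": 0, "tz": 31, "wx": 0, "wy": 0, "wz": 0, "gripper": 0.3},
])

```text
time: 7.8
position: [0.508, 0.4531, 0.0419]
tool_rot: [2.23, 2.212, -0.003]
ft_force: [-0.4, -0.8, -1.0]
grip_width: 0.376
grip_force: 20.0
```

Run:
```python
from h import *
im=snap('wrist','w4');s=snap('side','s4');print(ctrl.get_state()['position'],ctrl.get_state()['ft_force'])
a=cv2.resize(im['color'],(480,360));b=cv2.resize(s['color'][160:270,150:260],(320,320));b=np.vstack([b,np.zeros((40,320,3),np.uint8)])
cv2.imwrite('pics/c5.png',np.hstack([a,b]))
```

```text
[0.50789219 0.45415151 0.04314914] [-0.20861239  1.01483811 -1.64207289]
```

View pics/c5.png

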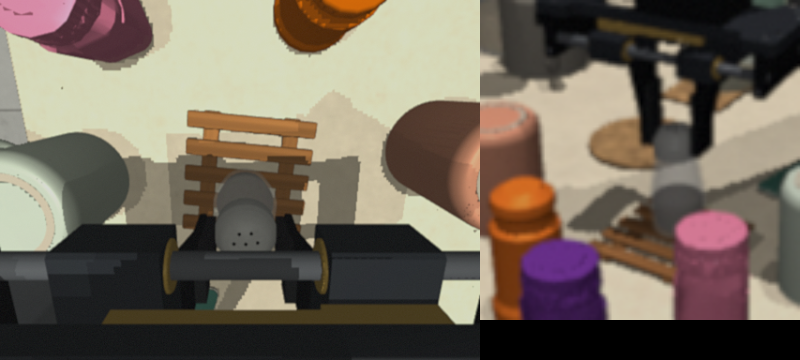

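Run:
```python
from h import *
im=vision.get_image('wrist')
a,b=[ray(im,u/.9375,v/.9375,.008)[:2] for u,v in((187,110),(316,123))];print(a,b,np.linalg.norm(b-a));d=(b-a)/np.linalg.norm(b-a);n=np.array([d[1],-d[0]]);print('centre',(a+b)/2+.048*n, ray(im,185/.9375,222/.9375,.008)[:2])
for d in vision.spot_in('side','trivet'):print(d)
```

```text
[0.46601176 0.51535461] [0.5602433  0.50535133] 0.09476101596690326
centre [0.50806049 0.46262117] [0.45924836 0.4274121 ]
{'bbox': [188.8, 230.4, 216.3, 256.0], 'conf': 0.92}
```

Call:
jog_arm([
  {"tx": 3, "ty": 0, "tz": 1, "wx": 0, "wy": 0, "wz": 0, "gripper": 0.3},
  {"tx": 4, "ty": 0, "tz": 2, "wx": 0, "wy": 0, "wz": 0, "gripper": 0.3},
  {"tx": 4, "ty": 0, "tz": 2, "wx": 0, "wy": 0, "wz": 0, "gripper": 0.42},
  {"tx": 4, "ty": 0, "tz": 2, "wx": 0, "wy": 0, "wz": 0, "gripper": 0.6},
  {"tx": 4, "ty": 0, "tz": 2, "wx": 0, "wy": 0, "wz": 0, "gripper": 0.75},
])

```text
time: 8.42
position: [0.5068, 0.4596, 0.0418]
tool_rot: [2.227, 2.216, 0.001]
ft_force: [-0.4, -0.6, -0.1]
grip_width: 0.493
grip_force: 0.0
```

Call:
jog_arm([
  {"tx": 0, "ty": 0, "tz": 0, "wx": 0, "wy": 0, "wz": 0, "gripper": 0.8},
  {"tx": 0, "ty": 0, "tz": -20, "wx": 0, "wy": 0, "wz": 0, "gripper": 0.8},
  {"tx": 0, "ty": 0, "tz": -55, "wx": 0, "wy": 0, "wz": 0, "gripper": 0.8},
  {"tx": 0, "ty": 0, "tz": -95, "wx": 0, "wy": 0, "wz": 0, "gripper": 0.9},
  {"tx": 0, "ty": 0, "tz": -135, "wx": 0, "wy": 0, "wz": 0, "gripper": 1},
])

```text
time: 8.83
position: [0.5063, 0.4588, 0.1775]
tool_rot: [-2.227, -2.216, 0.002]
ft_force: [-0.1, 0.7, -0.9]
grip_width: 0.862
grip_force: 0.0
```

Call:
jog_arm([
  {"tx": -40, "ty": -8, "tz": -2, "wx": 0, "wy": 0, "wz": 0, "gripper": 1},
  {"tx": -80, "ty": -16, "tz": -4, "wx": 0, "wy": 0, "wz": 0, "gripper": 1},
  {"tx": -120, "ty": -24, "tz": -6, "wx": 0, "wy": 0, "wz": 0, "gripper": 1},
  {"tx": -160, "ty": -32, "tz": -8, "wx": 0, "wy": 0, "wz": 0, "gripper": 1},
  {"tx": -200, "ty": -42, "tz": -10, "wx": 0, "wy": 0, "wz": 0, "gripper": 1},
])

```text
time: 9.25
position: [0.4634, 0.2578, 0.1862]
tool_rot: [2.227, 2.216, -0.0]
ft_force: [0.2, -1.0, 0.1]
grip_width: 0.996
grip_force: 0.0
```

Call:
jog_arm([
  {"tx": -30, "ty": -7, "tz": 0, "wx": 0, "wy": 0, "wz": 0, "gripper": 1},
  {"tx": -60, "ty": -14, "tz": 0, "wx": 0, "wy": 0, "wz": 0, "gripper": 1},
  {"tx": -87, "ty": -21, "tz": 0, "wx": 0, "wy": 0, "wz": 0, "gripper": 1},
  {"tx": -87, "ty": -21, "tz": 0, "wx": 0, "wy": 0, "wz": 0, "gripper": 1},
  {"tx": -87, "ty": -21, "tz": 0, "wx": 0, "wy": 0, "wz": 0, "gripper": 1},
])

```text
time: 9.67
position: [0.4426, 0.171, 0.1868]
tool_rot: [2.229, 2.21, -0.0]
ft_force: [0.2, 0.7, 0.3]
grip_width: 0.999
grip_force: 0.0
```

```bash
cat > chk.py <<'E'
from h import *
import sys
P=[ctrl.get_state()['position']]
im=snap('wrist',sys.argv[1])
P.append(ctrl.get_state()['position']);print('pos',np.round(P,4).tolist(),'force',np.round(ctrl.get_state()['ft_force'],1))
for a in sys.argv[2:]:
  t,x,y,z0=a.split(',')
  for cam in('wrist','side'):
    I=im if cam=='wrist' else vision.get_image('side')
    for d in vision.spot_in(cam,t)[:3]:
      r,f=fit(I,t,np.array(d['bbox']),(float(x),float(y)),float(z0))
      if np.hypot(r[0]-float(x),r[1]-float(y))<.06: print(t,cam,round(d['conf'],2),np.round(d['bbox']),np.round(r,4),np.round(f,1))
E
python3 chk.py w5 pepper_mill_mid,.444,.172,.006
```

```text
pos [[0.4426, 0.171, 0.1868], [0.4426, 0.1728, 0.1869]] force [ 0.5 -0.   0.4]
pepper_mill_mid wrist 0.96 [241. 138. 295. 205.] [0.4491 0.1715] [ 2.1  1.7 -1.2 -1.1]
pepper_mill_mid side 0.74 [276. 162. 295. 199.] [0.4442 0.1545] [-0.2 -0.2  0.2  0.1]
```

View pics/w5.png

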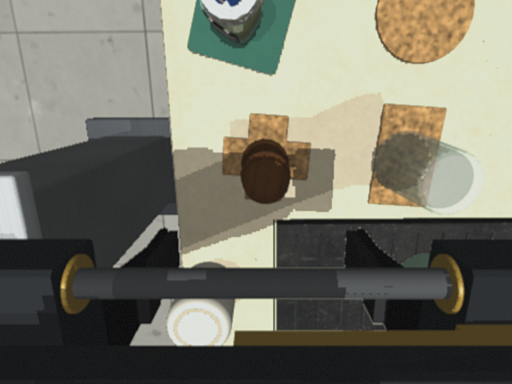

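The mill at (266,170) stands on the cross centred near (267,158). The oblong mat's corners show at (385,104), (446,108), (432,208) and (370,202).

Run:
```python
from h import *
im=vision.get_image('wrist')
f=lambda *p:np.array([ray(im,u,v,.006)[:2] for u,v in p])
P=f((385,104),(446,108),(432,208),(370,202));print('obl',P.mean(0),np.linalg.norm(P[0]-P[1]),np.linalg.norm(P[1]-P[2]))
P=f((224,157),(310,161));print('cross LR',P,P.mean(0)); print(f((269,114),(266,199)))
print('round',f((376,14),(475,14)).mean(0),f((425,63)))
```

```text
obl [0.60901613 0.18195206] 0.06731076988055279 0.11531075199420443
cross LR [[0.39931589 0.18297606]
 [0.4974801  0.17817204]] [0.448398   0.18057405]
[[0.45040363 0.23060668]
 [0.44725256 0.13285587]]
round [0.60935828 0.32947965] [[0.61503005 0.28276962]]
```

Call:
jog_arm([
  {"tx": 0, "ty": 1, "tz": 30, "wx": 0, "wy": 0, "wz": 0, "gripper": 1},
  {"tx": 0, "ty": 3, "tz": 60, "wx": 0, "wy": 0, "wz": 0, "gripper": 1},
  {"tx": 0, "ty": 3, "tz": 90, "wx": 0, "wy": 0, "wz": 0, "gripper": 1},
  {"tx": 0, "ty": 3, "tz": 120, "wx": 0, "wy": 0, "wz": 0, "gripper": 1},
  {"tx": 0, "ty": 3, "tz": 145, "wx": 0, "wy": 0, "wz": 0, "gripper": 1},
])

```text
time: 10.33
position: [0.4444, 0.1739, 0.0394]
tool_rot: [-2.223, -2.217, 0.001]
ft_force: [-0.3, -1.5, 0.1]
grip_width: 0.998
grip_force: 0.0
```

Call:
jog_arm([
  {"tx": 0, "ty": 0, "tz": 0, "wx": 0, "wy": 0, "wz": 0, "gripper": 0.9},
  {"tx": 0, "ty": 0, "tz": 0, "wx": 0, "wy": 0, "wz": 0, "gripper": 0.8},
  {"tx": 0, "ty": 0, "tz": 0, "wx": 0, "wy": 0, "wz": 0, "gripper": 0.7},
  {"tx": 0, "ty": 0, "tz": 0, "wx": 0, "wy": 0, "wz": 0, "gripper": 0.6},
  {"tx": 0, "ty": 0, "tz": 0, "wx": 0, "wy": 0, "wz": 0, "gripper": 0.5},
], grip_force=25)

```text
time: 10.75
position: [0.4468, 0.1732, 0.0431]
tool_rot: [2.225, 2.214, 0.004]
ft_force: [-0.5, -0.8, 0.2]
grip_width: 0.709
grip_force: 0.0
```

Call:
jog_arm([
  {"tx": 0, "ty": 0, "tz": 0, "wx": 0, "wy": 0, "wz": 0, "gripper": 0.45},
  {"tx": 0, "ty": 0, "tz": 0, "wx": 0, "wy": 0, "wz": 0, "gripper": 0.4},
  {"tx": 0, "ty": 0, "tz": 0, "wx": 0, "wy": 0, "wz": 0, "gripper": 0.3},
  {"tx": 0, "ty": 0, "tz": 0, "wx": 0, "wy": 0, "wz": 0, "gripper": 0.3},
  {"tx": 0, "ty": 0, "tz": 0, "wx": 0, "wy": 0, "wz": 0, "gripper": 0.3},
])

```text
time: 11.17
position: [0.4461, 0.1727, 0.042]
tool_rot: [2.227, 2.215, 0.002]
ft_force: [1.6, -0.4, 1.9]
grip_width: 0.479
grip_force: 24.6
```

Run:
```python
from h import *
im=vision.get_image('top');a=cv2.imread('pics/top0.png');hsv=cv2.cvtColor(a,cv2.COLOR_BGR2HSV)
b=a.astype(int);cork=((b[:,:,2]-b[:,:,0])>55)&(b[:,:,2]>90);green=(b[:,:,1]-b[:,:,2]>25)
for n,m,(u0,u1,v0,v1) in(('round',cork,(220,262,140,182)),('oblong',cork,(260,310,145,180)),('cross',cork,(265,306,190,232)),('square',green,(215,265,195,245)),('trivet',cork,(178,220,172,214))):
  k=np.zeros(m.shape,np.uint8);k[v0:v1,u0:u1]=m[v0:v1,u0:u1]*255
  pts=cv2.findNonZero(k);hull=cv2.convexHull(pts);r=cv2.minAreaRect(hull)
  (cx,cy),rad=cv2.minEnclosingCircle(hull)
  M=[ray(im,*q,.006)[:2] for q in(r[0],(cx,cy))];print(n,len(pts),np.round(r[0],1),np.round(r[1],1),round(rad,1),np.round(r[2]),np.round(M,4).tolist())
```

```text
round 504 [239. 163.] [28. 28.] 14.8 90.0 [[0.6086, 0.327], [0.6096, 0.3277]]
oblong 331 [284.3 163.4] [34.6 20.3] 19.5 3.0 [[0.6057, 0.1773], [0.6057, 0.1769]]
cross 419 [285.  211.5] [28.3 28.4] 15.7 48.0 [[0.4469, 0.1772], [0.4468, 0.1771]]
square 602 [239.5 219.1] [29.  28.6] 19.5 16.0 [[0.4231, 0.3266], [0.4233, 0.3271]]
trivet 565 [198.  193.7] [28.3 28.4] 19.5 6.0 [[0.508, 0.4631], [0.5085, 0.4628]]
```

Top-view segmentation agrees with the wrist view to a few mm: round (0.610,0.327), oblong (0.607,0.178), cross (0.448,0.177), square (0.424,0.326), trivet (0.508,0.463). The mill goes to the round mat.

Call:
jog_arm([
  {"tx": 0, "ty": 0, "tz": -15, "wx": 0, "wy": 0, "wz": 0, "gripper": 0.3},
  {"tx": 0, "ty": 0, "tz": -40, "wx": 0, "wy": 0, "wz": 0, "gripper": 0.3},
  {"tx": 0, "ty": 0, "tz": -75, "wx": 0, "wy": 0, "wz": 0, "gripper": 0.3},
  {"tx": 10, "ty": 10, "tz": -105, "wx": 0, "wy": 0, "wz": 0, "gripper": 0.3},
  {"tx": 30, "ty": 30, "tz": -115, "wx": 0, "wy": 0, "wz": 0, "gripper": 0.3},
])

```text
time: 11.63
position: [0.4765, 0.2008, 0.1603]
tool_rot: [2.226, 2.208, 0.001]
ft_force: [1.3, 1.2, -1.3]
grip_width: 0.48
grip_force: 25.6
```

Call:
jog_arm([
  {"tx": 25, "ty": 27, "tz": 0, "wx": 0, "wy": 0, "wz": 0, "gripper": 0.3},
  {"tx": 52, "ty": 56, "tz": 0, "wx": 0, "wy": 0, "wz": 0, "gripper": 0.3},
  {"tx": 79, "ty": 85, "tz": 0, "wx": 0, "wy": 0, "wz": 0, "gripper": 0.3},
  {"tx": 104, "ty": 113, "tz": 0, "wx": 0, "wy": 0, "wz": 0, "gripper": 0.3},
  {"tx": 123, "ty": 135, "tz": 5, "wx": 0, "wy": 0, "wz": 0, "gripper": 0.3},
])

```text
time: 12.05
position: [0.6124, 0.3268, 0.15]
tool_rot: [-2.226, -2.215, 0.001]
ft_force: [-0.1, 0.7, -1.1]
grip_width: 0.479
grip_force: 25.6
```

Call:
jog_arm([
  {"tx": 0, "ty": 0, "tz": 30, "wx": 0, "wy": 0, "wz": 0, "gripper": 0.3},
  {"tx": 0, "ty": 0, "tz": 60, "wx": 0, "wy": 0, "wz": 0, "gripper": 0.3},
  {"tx": 0, "ty": 0, "tz": 85, "wx": 0, "wy": 0, "wz": 0, "gripper": 0.3},
  {"tx": 0, "ty": 0, "tz": 95, "wx": 0, "wy": 0, "wz": 0, "gripper": 0.3},
  {"tx": 0, "ty": 0, "tz": 95, "wx": 0, "wy": 0, "wz": 0, "gripper": 0.3},
])

```text
time: 12.47
position: [0.6086, 0.3229, 0.0521]
tool_rot: [-2.225, -2.215, 0.011]
ft_force: [-0.1, -0.5, -2.2]
grip_width: 0.476
grip_force: 25.8
```

```bash
python3 chk.py w6 pepper_mill_mid,.611,.326,.021
```

```text
pos [[0.6086, 0.3229, 0.0521], [0.61, 0.324, 0.0549]] force [-0.3  0.2 -0.9]
pepper_mill_mid wrist 0.67 [215. 163. 308. 267.] [0.609  0.3415] [ -1.7 -22.1   1.7   1.4]
pepper_mill_mid side 0.93 [195. 169. 220. 205.] [0.6093 0.3197] [ 1.9 -2.7 -2.   1.5]
```

View pics/w6.png

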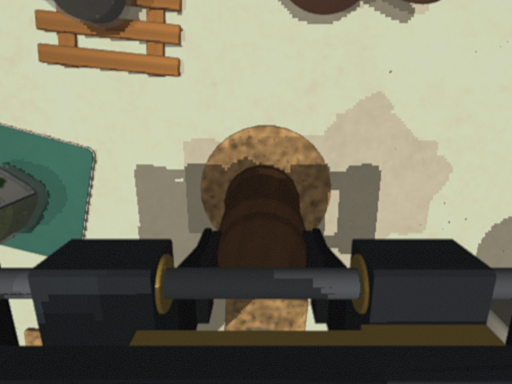

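Run:
```python
from h import *
im=vision.get_image('wrist');p=ctrl.get_state()['position'];print(p)
print('mat y',ray(im,266,125,.006)[1]-.05,'x',(ray(im,201,187,.006)[0]+ray(im,331,187,.006)[0])/2)
for z0 in(.014,.02): print(z0,'foot back edge y', ray(im,262,164,z0)[1]-.027, ray(im,262,164,z0+.018)[1]-.026,'x',ray(im,262,180,z0)[0])
```

```text
[0.6122422  0.32558014 0.05881965]
mat y 0.3300742088975206 x 0.6157953053457863
0.014 foot back edge y 0.325478830039929 0.3299716405985491 x 0.6126835283535076
0.02 foot back edge y 0.3266431002261357 0.3311359107847558 x 0.6126720528711036
```

Call:
jog_arm([
  {"tx": 2, "ty": 2, "tz": 6, "wx": 0, "wy": 0, "wz": 0, "gripper": 0.3},
  {"tx": 2, "ty": 2, "tz": 11, "wx": 0, "wy": 0, "wz": 0, "gripper": 0.3},
  {"tx": 2, "ty": 2, "tz": 14, "wx": 0, "wy": 0, "wz": 0, "gripper": 0.3},
  {"tx": 2, "ty": 2, "tz": 15, "wx": 0, "wy": 0, "wz": 0, "gripper": 0.3},
  {"tx": 2, "ty": 2, "tz": 15, "wx": 0, "wy": 0, "wz": 0, "gripper": 0.3},
])

```text
time: 13.13
position: [0.6133, 0.3273, 0.0421]
tool_rot: [2.227, 2.216, 0.001]
ft_force: [-0.5, -0.7, 2.3]
grip_width: 0.48
grip_force: 26.0
```

Call:
jog_arm([
  {"tx": 0, "ty": 0, "tz": 0, "wx": 0, "wy": 0, "wz": 0, "gripper": 0.5},
  {"tx": 0, "ty": 0, "tz": 0, "wx": 0, "wy": 0, "wz": 0, "gripper": 0.6},
  {"tx": 0, "ty": 0, "tz": 0, "wx": 0, "wy": 0, "wz": 0, "gripper": 0.7},
  {"tx": 0, "ty": 0, "tz": 0, "wx": 0, "wy": 0, "wz": 0, "gripper": 0.8},
  {"tx": 0, "ty": 0, "tz": 0, "wx": 0, "wy": 0, "wz": 0, "gripper": 0.9},
])

```text
time: 13.55
position: [0.613, 0.3265, 0.0411]
tool_rot: [2.227, 2.216, -0.001]
ft_force: [0.1, -0.3, -0.2]
grip_width: 0.72
grip_force: 0.0
```

Call:
jog_arm([
  {"tx": 0, "ty": 0, "tz": -20, "wx": 0, "wy": 0, "wz": 0, "gripper": 1},
  {"tx": 0, "ty": 0, "tz": -55, "wx": 0, "wy": 0, "wz": 0, "gripper": 1},
  {"tx": 0, "ty": 0, "tz": -95, "wx": 0, "wy": 0, "wz": 0, "gripper": 1},
  {"tx": 15, "ty": -15, "tz": -125, "wx": 0, "wy": 0, "wz": 0, "gripper": 1},
  {"tx": 40, "ty": -32, "tz": -145, "wx": 0, "wy": 0, "wz": 0, "gripper": 1},
])

```text
time: 13.97
position: [0.5848, 0.3641, 0.19]
tool_rot: [2.233, 2.205, 0.005]
ft_force: [0.3, 0.8, -0.6]
grip_width: 0.988
grip_force: 0.0
```

Call:
jog_arm([
  {"tx": 28, "ty": -22, "tz": 0, "wx": 0, "wy": 0, "wz": 0, "gripper": 1},
  {"tx": 56, "ty": -44, "tz": 0, "wx": 0, "wy": 0, "wz": 0, "gripper": 1},
  {"tx": 80, "ty": -62, "tz": 0, "wx": 0, "wy": 0, "wz": 0, "gripper": 1},
  {"tx": 92, "ty": -73, "tz": 0, "wx": 0, "wy": 0, "wz": 0, "gripper": 1},
  {"tx": 92, "ty": -73, "tz": 0, "wx": 0, "wy": 0, "wz": 0, "gripper": 1},
])

```text
time: 14.38
position: [0.5038, 0.4636, 0.1867]
tool_rot: [-2.216, -2.223, 0.0]
ft_force: [-1.0, 1.1, -0.5]
grip_width: 1.006
grip_force: 0.0
```

```bash
python3 chk.py w7 salt_mid,.508,.459,.008 pepper_mill_mid,.611,.326,.006
```

```text
pos [[0.5038, 0.4636, 0.1867], [0.5069, 0.4608, 0.1864]] force [ 0.7  0.4 -0.1]
salt_mid wrist 0.74 [244. 152. 287. 202.] [0.5076 0.4595] [-1.6 -2.8  1.6  1.9]
salt_mid side 0.93 [210. 202. 227. 242.] [0.5067 0.4493] [-1.5 -1.9  1.7  0.8]
pepper_mill_mid wrist 0.88 [329. 253. 387. 331.] [0.6105 0.3296] [-4.3 -2.5  1.2  1.7]
pepper_mill_mid side 0.62 [196. 172. 217. 213.] [0.6084 0.327 ] [ 0.1  0.8 -0.2 -0.5]
```

View pics/w7.png

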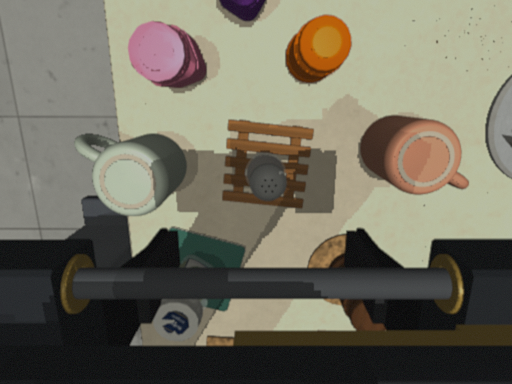

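The shaker stands on the trivet at (268,180), right between the fingers, and the mill is on its round mat. I pick up the shaker.

Call:
jog_arm([
  {"tx": 0, "ty": 0, "tz": 30, "wx": 0, "wy": 0, "wz": 0, "gripper": 0.9},
  {"tx": 0, "ty": 0, "tz": 60, "wx": 0, "wy": 0, "wz": 0, "gripper": 0.9},
  {"tx": 0, "ty": 0, "tz": 90, "wx": 0, "wy": 0, "wz": 0, "gripper": 0.9},
  {"tx": 0, "ty": 0, "tz": 120, "wx": 0, "wy": 0, "wz": 0, "gripper": 0.9},
  {"tx": 0, "ty": 0, "tz": 145, "wx": 0, "wy": 0, "wz": 0, "gripper": 0.9},
])

```text
time: 15.15
position: [0.5094, 0.4574, 0.039]
tool_rot: [2.229, 2.213, -0.003]
ft_force: [-0.4, 0.3, 0.5]
grip_width: 0.901
grip_force: 0.0
```

Call:
jog_arm([
  {"tx": 0, "ty": 0, "tz": 0, "wx": 0, "wy": 0, "wz": 0, "gripper": 0.8},
  {"tx": 0, "ty": 0, "tz": 0, "wx": 0, "wy": 0, "wz": 0, "gripper": 0.7},
  {"tx": 0, "ty": 0, "tz": 0, "wx": 0, "wy": 0, "wz": 0, "gripper": 0.6},
  {"tx": 0, "ty": 0, "tz": 0, "wx": 0, "wy": 0, "wz": 0, "gripper": 0.5},
  {"tx": 0, "ty": 0, "tz": 0, "wx": 0, "wy": 0, "wz": 0, "gripper": 0.45},
], grip_force=20)

```text
time: 15.57
position: [0.5098, 0.4604, 0.0438]
tool_rot: [2.227, 2.215, 0.005]
ft_force: [-0.4, 0.4, 0.3]
grip_width: 0.606
grip_force: 0.0
```

Call:
jog_arm([
  {"tx": 0, "ty": 0, "tz": 0, "wx": 0, "wy": 0, "wz": 0, "gripper": 0.4},
  {"tx": 0, "ty": 0, "tz": 0, "wx": 0, "wy": 0, "wz": 0, "gripper": 0.35},
  {"tx": 0, "ty": 0, "tz": 0, "wx": 0, "wy": 0, "wz": 0, "gripper": 0.3},
  {"tx": 0, "ty": 0, "tz": 0, "wx": 0, "wy": 0, "wz": 0, "gripper": 0.3},
  {"tx": 0, "ty": 0, "tz": -10, "wx": 0, "wy": 0, "wz": 0, "gripper": 0.3},
])

```text
time: 15.98
position: [0.5078, 0.458, 0.0497]
tool_rot: [2.227, 2.216, -0.006]
ft_force: [-0.4, 0.1, -2.2]
grip_width: 0.374
grip_force: 20.0
```

Call:
jog_arm([
  {"tx": 0, "ty": 0, "tz": -30, "wx": 0, "wy": 0, "wz": 0, "gripper": 0.3},
  {"tx": 0, "ty": 0, "tz": -65, "wx": 0, "wy": 0, "wz": 0, "gripper": 0.3},
  {"tx": -8, "ty": -2, "tz": -98, "wx": 0, "wy": 0, "wz": 0, "gripper": 0.3},
  {"tx": -28, "ty": -7, "tz": -113, "wx": 0, "wy": 0, "wz": 0, "gripper": 0.3},
  {"tx": -60, "ty": -13, "tz": -113, "wx": 0, "wy": 0, "wz": 0, "gripper": 0.3},
])

```text
time: 16.4
position: [0.4951, 0.4046, 0.1697]
tool_rot: [-2.22, -2.22, -0.014]
ft_force: [0.4, 0.5, 0.2]
grip_width: 0.373
grip_force: 20.0
```

Call:
jog_arm([
  {"tx": -37, "ty": -8, "tz": 0, "wx": 0, "wy": 0, "wz": 0, "gripper": 0.3},
  {"tx": -75, "ty": -16, "tz": 0, "wx": 0, "wy": 0, "wz": 0, "gripper": 0.3},
  {"tx": -113, "ty": -24, "tz": 0, "wx": 0, "wy": 0, "wz": 0, "gripper": 0.3},
  {"tx": -151, "ty": -32, "tz": 0, "wx": 0, "wy": 0, "wz": 0, "gripper": 0.3},
  {"tx": -187, "ty": -40, "tz": 0, "wx": 0, "wy": 0, "wz": 0, "gripper": 0.3},
])

```text
time: 16.82
position: [0.4535, 0.2107, 0.1642]
tool_rot: [2.227, 2.216, -0.002]
ft_force: [1.1, -1.3, -1.0]
grip_width: 0.376
grip_force: 20.0
```

Call:
jog_arm([
  {"tx": -24, "ty": -4, "tz": 10, "wx": 0, "wy": 0, "wz": 0, "gripper": 0.3},
  {"tx": -36, "ty": -7, "tz": 40, "wx": 0, "wy": 0, "wz": 0, "gripper": 0.3},
  {"tx": -36, "ty": -7, "tz": 75, "wx": 0, "wy": 0, "wz": 0, "gripper": 0.3},
  {"tx": -36, "ty": -7, "tz": 100, "wx": 0, "wy": 0, "wz": 0, "gripper": 0.3},
  {"tx": -36, "ty": -7, "tz": 110, "wx": 0, "wy": 0, "wz": 0, "gripper": 0.3},
])

```text
time: 17.23
position: [0.4446, 0.1752, 0.0515]
tool_rot: [-2.226, -2.214, 0.008]
ft_force: [0.2, -0.1, -0.9]
grip_width: 0.371
grip_force: 20.0
```

Run:
```python
from h import *
im=snap('wrist','w8');p=ctrl.get_state()['position'];print(p)
b=im['color'].astype(int);m=((b[:,:,2]-b[:,:,0])>35)&(b[:,:,2]>60);m[:100]=0;m[240:]=0;m[:,:150]=0;m[:,345:]=0
k=m.astype(np.uint8)
n,l,st,c=cv2.connectedComponentsWithStats(k)
for i in range(1,n):
  if st[i,4]>150:
    print(st[i]);q=np.argwhere(l==i);
print(proj(im,p),proj(im,(p[0],p[1],.006)))
cv2.imwrite('pics/c8.png',cv2.resize(im['color'][80:330,120:400],None,fx=2.4,fy=2.4))
```

```text
[0.44441637 0.17565717 0.05133117]
[ 183  117  162  117 9341]
(np.float64(261.26981626372793), np.float64(218.61954717316118)) (np.float64(261.6664365239885), np.float64(197.73686839614604))
```

View pics/c8.png

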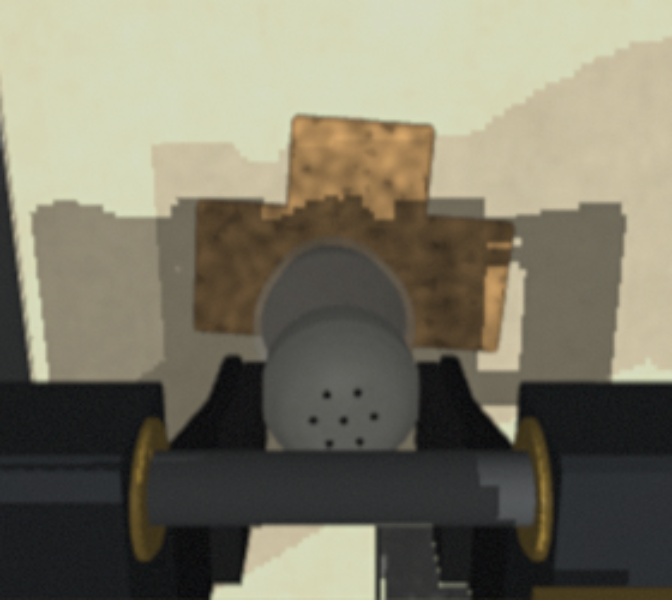

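Run:
```python
from h import *
im=vision.get_image('wrist');p=ctrl.get_state()['position'];print(p)
L,R,T=[ray(im,*q,.006)[:2] for q in((201.3,190.4),(330.8,199.2),(271.3,130))]
d=(R-L)/np.linalg.norm(R-L);print('cross',(L+R)/2,np.linalg.norm(R-L),'fromT',T-.05*np.array([-d[1],d[0]]))
for z in(.016,.02):print('foot',ray(im,259.5,190,z)[0],ray(im,259.5,181.3,z)[1]-.022)
```

```text
[0.44564667 0.17656645 0.05329642]
cross [0.44763783 0.17854498] 0.09840806526543398 fromT [0.44766466 0.17715201]
foot 0.44271902784551853 0.1696167385928754
foot 0.4427766708789369 0.17061951300437322
```

Call:
jog_arm([
  {"tx": 2, "ty": 2, "tz": 4, "wx": 0, "wy": 0, "wz": 0, "gripper": 0.3},
  {"tx": 4, "ty": 4, "tz": 8, "wx": 0, "wy": 0, "wz": 0, "gripper": 0.3},
  {"tx": 4, "ty": 4, "tz": 11, "wx": 0, "wy": 0, "wz": 0, "gripper": 0.3},
  {"tx": 4, "ty": 4, "tz": 12, "wx": 0, "wy": 0, "wz": 0, "gripper": 0.3},
  {"tx": 4, "ty": 4, "tz": 12, "wx": 0, "wy": 0, "wz": 0, "gripper": 0.3},
])

```text
time: 17.75
position: [0.4515, 0.1809, 0.0427]
tool_rot: [2.226, 2.216, 0.0]
ft_force: [-0.9, 0.6, -1.2]
grip_width: 0.376
grip_force: 20.0
```

Call:
jog_arm([
  {"tx": 0, "ty": 0, "tz": 0, "wx": 0, "wy": 0, "wz": 0, "gripper": 0.42},
  {"tx": 0, "ty": 0, "tz": 0, "wx": 0, "wy": 0, "wz": 0, "gripper": 0.55},
  {"tx": 0, "ty": 0, "tz": 0, "wx": 0, "wy": 0, "wz": 0, "gripper": 0.7},
  {"tx": 0, "ty": 0, "tz": 0, "wx": 0, "wy": 0, "wz": 0, "gripper": 0.8},
  {"tx": 0, "ty": 0, "tz": 0, "wx": 0, "wy": 0, "wz": 0, "gripper": 0.9},
])

```text
time: 18.17
position: [0.4515, 0.1806, 0.0426]
tool_rot: [2.227, 2.216, 0.0]
ft_force: [-0.2, -1.5, -1.3]
grip_width: 0.637
grip_force: 0.0
```

Call:
jog_arm([
  {"tx": 0, "ty": 0, "tz": -20, "wx": 0, "wy": 0, "wz": 0, "gripper": 1},
  {"tx": 0, "ty": 0, "tz": -55, "wx": 0, "wy": 0, "wz": 0, "gripper": 1},
  {"tx": 0, "ty": 0, "tz": -95, "wx": 0, "wy": 0, "wz": 0, "gripper": 1},
  {"tx": 15, "ty": -3, "tz": -125, "wx": 0, "wy": 0, "wz": 0, "gripper": 1},
  {"tx": 40, "ty": -8, "tz": -147, "wx": 0, "wy": 0, "wz": 0, "gripper": 1},
])

```text
time: 18.58
position: [0.4456, 0.2187, 0.1925]
tool_rot: [2.23, 2.207, 0.003]
ft_force: [1.0, 1.0, -0.8]
grip_width: 0.974
grip_force: 0.0
```

Call:
jog_arm([
  {"tx": 30, "ty": -6, "tz": 0, "wx": 0, "wy": 0, "wz": 0, "gripper": 1},
  {"tx": 60, "ty": -12, "tz": 0, "wx": 0, "wy": 0, "wz": 0, "gripper": 1},
  {"tx": 90, "ty": -18, "tz": 0, "wx": 0, "wy": 0, "wz": 0, "gripper": 1},
  {"tx": 106, "ty": -20, "tz": 0, "wx": 0, "wy": 0, "wz": 0, "gripper": 1},
  {"tx": 106, "ty": -20, "tz": 0, "wx": 0, "wy": 0, "wz": 0, "gripper": 1},
])

```text
time: 19.0
position: [0.4218, 0.3314, 0.1898]
tool_rot: [-2.217, -2.221, -0.003]
ft_force: [-0.8, -0.2, -0.0]
grip_width: 1.003
grip_force: 0.0
```

```bash
python3 chk.py w9 salt_mid,.448,.177,.006 spice_mid,.421,.326,.006
```

```text
pos [[0.4218, 0.3314, 0.1898], [0.4228, 0.3289, 0.1895]] force [-0.8 -0.  -0.1]
salt_mid wrist 0.67 [271. 296. 308. 330.] [0.4518 0.186 ] [ -3.4 -34.6   1.4   2.2]
salt_mid side 0.8 [276. 168. 289. 198.] [0.454  0.1614] [-2.1 -2.3  1.9  0.9]
spice_mid wrist 0.83 [234. 148. 289. 219.] [0.4215 0.3241] [ 2.4  2.  -2.4 -1.3]
spice_mid side 0.7 [267. 183. 287. 220.] [0.4241 0.2914] [-0.2 -5.2  0.2  1.1]
```

Call:
jog_arm([
  {"tx": -2, "ty": -1, "tz": 30, "wx": 0, "wy": 0, "wz": 0, "gripper": 1},
  {"tx": -4, "ty": -1, "tz": 60, "wx": 0, "wy": 0, "wz": 0, "gripper": 1},
  {"tx": -4, "ty": -1, "tz": 90, "wx": 0, "wy": 0, "wz": 0, "gripper": 1},
  {"tx": -4, "ty": -1, "tz": 120, "wx": 0, "wy": 0, "wz": 0, "gripper": 1},
  {"tx": -4, "ty": -1, "tz": 147, "wx": 0, "wy": 0, "wz": 0, "gripper": 1},
])

```text
time: 19.77
position: [0.4234, 0.3212, 0.0408]
tool_rot: [2.228, 2.213, -0.001]
ft_force: [-0.1, 0.3, 0.8]
grip_width: 1.002
grip_force: 0.0
```

Call:
jog_arm([
  {"tx": 0, "ty": 0, "tz": 0, "wx": 0, "wy": 0, "wz": 0, "gripper": 0.9},
  {"tx": 0, "ty": 0, "tz": 0, "wx": 0, "wy": 0, "wz": 0, "gripper": 0.8},
  {"tx": 0, "ty": 0, "tz": 0, "wx": 0, "wy": 0, "wz": 0, "gripper": 0.7},
  {"tx": 0, "ty": 0, "tz": 0, "wx": 0, "wy": 0, "wz": 0, "gripper": 0.6},
  {"tx": 0, "ty": 0, "tz": 0, "wx": 0, "wy": 0, "wz": 0, "gripper": 0.5},
])

```text
time: 20.18
position: [0.4245, 0.3235, 0.0443]
tool_rot: [2.227, 2.214, 0.005]
ft_force: [-0.5, 0.3, 0.7]
grip_width: 0.708
grip_force: 0.0
```

Call:
jog_arm([
  {"tx": 0, "ty": 0, "tz": 0, "wx": 0, "wy": 0, "wz": 0, "gripper": 0.45},
  {"tx": 0, "ty": 0, "tz": 0, "wx": 0, "wy": 0, "wz": 0, "gripper": 0.4},
  {"tx": 0, "ty": 0, "tz": 0, "wx": 0, "wy": 0, "wz": 0, "gripper": 0.35},
  {"tx": 0, "ty": 0, "tz": 0, "wx": 0, "wy": 0, "wz": 0, "gripper": 0.3},
  {"tx": 0, "ty": 0, "tz": -8, "wx": 0, "wy": 0, "wz": 0, "gripper": 0.3},
])

```text
time: 20.6
position: [0.4222, 0.3222, 0.0498]
tool_rot: [-2.226, -2.216, 0.003]
ft_force: [-0.1, 0.2, -1.2]
grip_width: 0.525
grip_force: 20.2
```

Call:
jog_arm([
  {"tx": 0, "ty": 0, "tz": -25, "wx": 0, "wy": 0, "wz": 0, "gripper": 0.3},
  {"tx": 15, "ty": 15, "tz": -50, "wx": 0, "wy": 0, "wz": 0, "gripper": 0.3},
  {"tx": 40, "ty": 32, "tz": -60, "wx": 0, "wy": 0, "wz": 0, "gripper": 0.3},
  {"tx": 70, "ty": 51, "tz": -60, "wx": 0, "wy": 0, "wz": 0, "gripper": 0.3},
  {"tx": 102, "ty": 69, "tz": -60, "wx": 0, "wy": 0, "wz": 0, "gripper": 0.3},
])

```text
time: 21.02
position: [0.4957, 0.4241, 0.1117]
tool_rot: [2.229, 2.21, 0.003]
ft_force: [0.5, -0.4, -0.4]
grip_width: 0.522
grip_force: 20.0
```

Call:
jog_arm([
  {"tx": 25, "ty": 12, "tz": 10, "wx": 0, "wy": 0, "wz": 0, "gripper": 0.3},
  {"tx": 37, "ty": 17, "tz": 35, "wx": 0, "wy": 0, "wz": 0, "gripper": 0.3},
  {"tx": 37, "ty": 17, "tz": 53, "wx": 0, "wy": 0, "wz": 0, "gripper": 0.3},
  {"tx": 37, "ty": 17, "tz": 63, "wx": 0, "wy": 0, "wz": 0, "gripper": 0.3},
  {"tx": 37, "ty": 17, "tz": 66, "wx": 0, "wy": 0, "wz": 0, "gripper": 0.3},
])

```text
time: 21.43
position: [0.5081, 0.4619, 0.0451]
tool_rot: [-2.225, -2.216, 0.003]
ft_force: [-5.8, -3.9, 16.8]
grip_width: 0.525
grip_force: 22.5
```

Call:
jog_arm([
  {"tx": 0, "ty": 0, "tz": 0, "wx": 0, "wy": 0, "wz": 0, "gripper": 0.55},
  {"tx": 0, "ty": 0, "tz": 0, "wx": 0, "wy": 0, "wz": 0, "gripper": 0.65},
  {"tx": 0, "ty": 0, "tz": 0, "wx": 0, "wy": 0, "wz": 0, "gripper": 0.75},
  {"tx": 0, "ty": 0, "tz": 0, "wx": 0, "wy": 0, "wz": 0, "gripper": 0.85},
  {"tx": 0, "ty": 0, "tz": 0, "wx": 0, "wy": 0, "wz": 0, "gripper": 0.9},
])

```text
time: 21.85
position: [0.5105, 0.4607, 0.0446]
tool_rot: [2.227, 2.214, 0.001]
ft_force: [-0.8, -0.0, -0.1]
grip_width: 0.767
grip_force: 0.0
```

Call:
jog_arm([
  {"tx": 0, "ty": 0, "tz": -20, "wx": 0, "wy": 0, "wz": 0, "gripper": 1},
  {"tx": 0, "ty": 0, "tz": -55, "wx": 0, "wy": 0, "wz": 0, "gripper": 1},
  {"tx": 0, "ty": 0, "tz": -95, "wx": 0, "wy": 0, "wz": 0, "gripper": 1},
  {"tx": -20, "ty": 8, "tz": -125, "wx": 0, "wy": 0, "wz": 0, "gripper": 1},
  {"tx": -45, "ty": 17, "tz": -151, "wx": 0, "wy": 0, "wz": 0, "gripper": 1},
])

```text
time: 22.27
position: [0.525, 0.419, 0.1984]
tool_rot: [-2.22, -2.22, -0.005]
ft_force: [0.8, 0.3, -0.0]
grip_width: 0.99
grip_force: 0.0
```

Call:
jog_arm([
  {"tx": -36, "ty": 12, "tz": 0, "wx": 0, "wy": 0, "wz": 0, "gripper": 1},
  {"tx": -72, "ty": 24, "tz": 0, "wx": 0, "wy": 0, "wz": 0, "gripper": 1},
  {"tx": -109, "ty": 36, "tz": 0, "wx": 0, "wy": 0, "wz": 0, "gripper": 1},
  {"tx": -146, "ty": 48, "tz": 0, "wx": 0, "wy": 0, "wz": 0, "gripper": 1},
  {"tx": -182, "ty": 60, "tz": 0, "wx": 0, "wy": 0, "wz": 0, "gripper": 1},
])

```text
time: 22.68
position: [0.5863, 0.2313, 0.1956]
tool_rot: [2.227, 2.214, -0.0]
ft_force: [1.2, -0.1, -0.6]
grip_width: 1.003
grip_force: 0.0
```

Call:
jog_arm([
  {"tx": -28, "ty": 9, "tz": 0, "wx": 0, "wy": 0, "wz": 0, "gripper": 1},
  {"tx": -55, "ty": 18, "tz": 0, "wx": 0, "wy": 0, "wz": 0, "gripper": 1},
  {"tx": -55, "ty": 18, "tz": 0, "wx": 0, "wy": 0, "wz": 0, "gripper": 1},
  {"tx": -55, "ty": 18, "tz": 0, "wx": 0, "wy": 0, "wz": 0, "gripper": 1},
  {"tx": -55, "ty": 18, "tz": 0, "wx": 0, "wy": 0, "wz": 0, "gripper": 1},
])

```text
time: 23.1
position: [0.6031, 0.1793, 0.1955]
tool_rot: [-2.227, -2.216, -0.001]
ft_force: [0.2, 0.7, 0.3]
grip_width: 1.001
grip_force: 0.0
```

```bash
python3 chk.py w10 tumbler_mid,.604,.178,.006 salt_mid,.448,.177,.006 spice_mid,.508,.46,.008
```

```text
pos [[0.6031, 0.1793, 0.1955], [0.6028, 0.1803, 0.1956]] force [0.  0.1 0.2]
tumbler_mid wrist 0.64 [231. 138. 299. 221.] [0.606  0.1752] [-0.3 -1.7  0.3  1.1]
tumbler_mid side 0.86 [223. 152. 247. 192.] [0.5995 0.1722] [ 0.5 -0.6 -0.5  0.5]
salt_mid wrist 0.97 [ 86. 146. 147. 191.] [0.4553 0.1837] [-1.2 -4.7  7.4  2.7]
salt_mid side 0.77 [277. 168. 290. 198.] [0.4503 0.1629] [-2.2 -1.9  2.   0.8]
spice_mid side 0.82 [207. 200. 227. 249.] [0.4991 0.4707] [-0.8 -0.4  0.9  0.2]
```

View pics/w10.png

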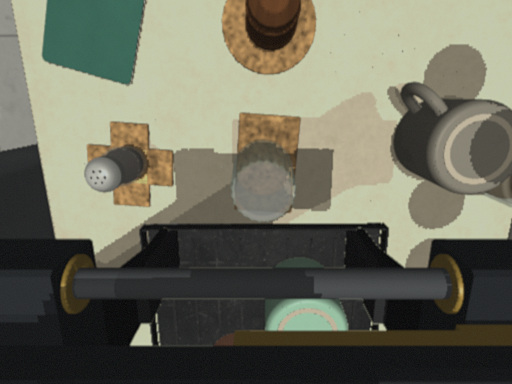

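The salt shaker stands in the middle of the cross (131,163), the mill on the round mat. The tumbler at (263,180) is between the fingers. I pick it up.

Call:
jog_arm([
  {"tx": -3, "ty": 2, "tz": 30, "wx": 0, "wy": 0, "wz": 0, "gripper": 1},
  {"tx": -3, "ty": 2, "tz": 60, "wx": 0, "wy": 0, "wz": 0, "gripper": 1},
  {"tx": -3, "ty": 2, "tz": 90, "wx": 0, "wy": 0, "wz": 0, "gripper": 1},
  {"tx": -3, "ty": 2, "tz": 120, "wx": 0, "wy": 0, "wz": 0, "gripper": 1},
  {"tx": -3, "ty": 2, "tz": 146, "wx": 0, "wy": 0, "wz": 0, "gripper": 1},
])

```text
time: 24.02
position: [0.6048, 0.1754, 0.0474]
tool_rot: [-2.227, -2.216, 0.002]
ft_force: [-0.5, -0.7, -0.8]
grip_width: 1.001
grip_force: 0.0
```

Call:
jog_arm([
  {"tx": 0, "ty": 0, "tz": 0, "wx": 0, "wy": 0, "wz": 0, "gripper": 0.9},
  {"tx": 0, "ty": 0, "tz": 0, "wx": 0, "wy": 0, "wz": 0, "gripper": 0.8},
  {"tx": 0, "ty": 0, "tz": 0, "wx": 0, "wy": 0, "wz": 0, "gripper": 0.7},
  {"tx": 0, "ty": 0, "tz": 0, "wx": 0, "wy": 0, "wz": 0, "gripper": 0.6},
  {"tx": 0, "ty": 0, "tz": 0, "wx": 0, "wy": 0, "wz": 0, "gripper": 0.5},
], grip_force=25)

```text
time: 24.43
position: [0.6066, 0.1764, 0.0516]
tool_rot: [2.226, 2.215, 0.004]
ft_force: [-1.0, 0.4, 0.5]
grip_width: 0.704
grip_force: 0.5
```

Call:
jog_arm([
  {"tx": 0, "ty": 0, "tz": 0, "wx": 0, "wy": 0, "wz": 0, "gripper": 0.5},
  {"tx": 0, "ty": 0, "tz": 0, "wx": 0, "wy": 0, "wz": 0, "gripper": 0.5},
  {"tx": 0, "ty": 0, "tz": -3, "wx": 0, "wy": 0, "wz": 0, "gripper": 0.5},
  {"tx": 0, "ty": 0, "tz": -6, "wx": 0, "wy": 0, "wz": 0, "gripper": 0.5},
  {"tx": 0, "ty": 0, "tz": -10, "wx": 0, "wy": 0, "wz": 0, "gripper": 0.5},
])

```text
time: 24.85
position: [0.605, 0.1755, 0.0592]
tool_rot: [-2.227, -2.216, 0.001]
ft_force: [-0.0, 0.6, -2.4]
grip_width: 0.673
grip_force: 24.8
```

Call:
jog_arm([
  {"tx": 0, "ty": 0, "tz": -30, "wx": 0, "wy": 0, "wz": 0, "gripper": 0.5},
  {"tx": 0, "ty": 0, "tz": -65, "wx": 0, "wy": 0, "wz": 0, "gripper": 0.5},
  {"tx": 4, "ty": -5, "tz": -95, "wx": 0, "wy": 0, "wz": 0, "gripper": 0.5},
  {"tx": 18, "ty": -22, "tz": -110, "wx": 0, "wy": 0, "wz": 0, "gripper": 0.5},
  {"tx": 38, "ty": -46, "tz": -110, "wx": 0, "wy": 0, "wz": 0, "gripper": 0.5},
])

```text
time: 25.27
position: [0.5634, 0.2132, 0.1735]
tool_rot: [2.23, 2.207, 0.01]
ft_force: [0.1, 0.7, -2.3]
grip_width: 0.669
grip_force: 24.8
```

Call:
jog_arm([
  {"tx": 24, "ty": -29, "tz": 0, "wx": 0, "wy": 0, "wz": 0, "gripper": 0.5},
  {"tx": 48, "ty": -58, "tz": 0, "wx": 0, "wy": 0, "wz": 0, "gripper": 0.5},
  {"tx": 72, "ty": -87, "tz": 0, "wx": 0, "wy": 0, "wz": 0, "gripper": 0.5},
  {"tx": 96, "ty": -115, "tz": 0, "wx": 0, "wy": 0, "wz": 0, "gripper": 0.5},
  {"tx": 112, "ty": -135, "tz": 5, "wx": 0, "wy": 0, "wz": 0, "gripper": 0.5},
])

```text
time: 25.68
position: [0.4219, 0.3299, 0.1654]
tool_rot: [2.223, 2.22, 0.002]
ft_force: [0.3, 1.5, -1.8]
grip_width: 0.67
grip_force: 24.8
```

Call:
jog_arm([
  {"tx": 0, "ty": 0, "tz": 30, "wx": 0, "wy": 0, "wz": 0, "gripper": 0.5},
  {"tx": 0, "ty": 0, "tz": 60, "wx": 0, "wy": 0, "wz": 0, "gripper": 0.5},
  {"tx": 0, "ty": 0, "tz": 85, "wx": 0, "wy": 0, "wz": 0, "gripper": 0.5},
  {"tx": 0, "ty": 0, "tz": 95, "wx": 0, "wy": 0, "wz": 0, "gripper": 0.5},
  {"tx": 0, "ty": 0, "tz": 97, "wx": 0, "wy": 0, "wz": 0, "gripper": 0.5},
])

```text
time: 26.1
position: [0.4235, 0.3256, 0.0654]
tool_rot: [-2.226, -2.215, 0.006]
ft_force: [0.0, 0.3, -1.3]
grip_width: 0.671
grip_force: 24.8
```

```bash
cat > sq.py <<'E'
from h import *
im=snap('wrist','w11');p=ctrl.get_state()['position'];print(p)
b=im['color'].astype(int);m=((b[:,:,1]-b[:,:,2])>15)&(b[:,:,1]-b[:,:,0]>0);m[235:]=0
k=m.astype(np.uint8);n,l,st,c=cv2.connectedComponentsWithStats(k)
i=1+np.argmax(st[1:,4]);print(st[i])
hull=cv2.convexHull(cv2.findNonZero((l==i).astype(np.uint8)))
W=np.array([ray(im,*q[0],.006)[:2] for q in hull.astype(float)])*1000
r=cv2.minAreaRect(W.astype(np.float32));print('rect mm',r)
h=cv2.approxPolyDP(hull,4,True)[:,0];print([(q.tolist(),np.round(ray(im,*q.astype(float),.006)[:2],4).tolist()) for q in h])
E
python3 sq.py; python3 chk.py w11b tumbler_mid,.424,.326,.023
```

```text
[0.42440608 0.32638849 0.0666939 ]
[  194   118   144   117 10615]
rect mm ((424.0948791503906, 327.4510498046875), (95.54669189453125, 95.58773803710938), 73.841552734375)
[([336, 151], [0.4809, 0.3593]), ([315, 219], [0.4669, 0.3035]), ([302, 229], [0.4565, 0.2947]), ([210, 234], [0.3803, 0.2904]), ([194, 226], [0.3674, 0.2976]), ([221, 118], [0.393, 0.3846])]
pos [[0.4244, 0.3264, 0.0667], [0.4253, 0.3271, 0.068]] force [-0.5 -0.1 -1.7]
tumbler_mid wrist 0.85 [197. 159. 326. 320.] [0.4245 0.3264] [-1.  -5.6  1.   1.6]
tumbler_mid side 0.95 [260. 172. 288. 220.] [0.4261 0.3111] [ 0.1 -1.1 -0.   0.7]
```

Call:
jog_arm([
  {"tx": 0, "ty": 0, "tz": 7, "wx": 0, "wy": 0, "wz": 0, "gripper": 0.5},
  {"tx": 0, "ty": 0, "tz": 13, "wx": 0, "wy": 0, "wz": 0, "gripper": 0.5},
  {"tx": 0, "ty": 0, "tz": 16, "wx": 0, "wy": 0, "wz": 0, "gripper": 0.5},
  {"tx": 0, "ty": 0, "tz": 18, "wx": 0, "wy": 0, "wz": 0, "gripper": 0.5},
  {"tx": 0, "ty": 0, "tz": 18, "wx": 0, "wy": 0, "wz": 0, "gripper": 0.5},
])

```text
time: 26.77
position: [0.425, 0.3277, 0.0509]
tool_rot: [2.226, 2.216, 0.0]
ft_force: [-3.3, -1.8, 10.2]
grip_width: 0.669
grip_force: 25.0
```

Call:
jog_arm([
  {"tx": 0, "ty": 0, "tz": 0, "wx": 0, "wy": 0, "wz": 0, "gripper": 0.7},
  {"tx": 0, "ty": 0, "tz": 0, "wx": 0, "wy": 0, "wz": 0, "gripper": 0.8},
  {"tx": 0, "ty": 0, "tz": 0, "wx": 0, "wy": 0, "wz": 0, "gripper": 0.9},
  {"tx": 0, "ty": 0, "tz": 0, "wx": 0, "wy": 0, "wz": 0, "gripper": 1},
  {"tx": 0, "ty": 0, "tz": 0, "wx": 0, "wy": 0, "wz": 0, "gripper": 1},
])

```text
time: 27.18
position: [0.4252, 0.3265, 0.0492]
tool_rot: [2.227, 2.216, -0.0]
ft_force: [0.1, -0.1, 0.1]
grip_width: 0.922
grip_force: 0.0
```

Call:
jog_arm([
  {"tx": 0, "ty": 0, "tz": -20, "wx": 0, "wy": 0, "wz": 0, "gripper": 1},
  {"tx": 0, "ty": 0, "tz": -55, "wx": 0, "wy": 0, "wz": 0, "gripper": 1},
  {"tx": 0, "ty": 0, "tz": -95, "wx": 0, "wy": 0, "wz": 0, "gripper": 1},
  {"tx": 15, "ty": 10, "tz": -125, "wx": 0, "wy": 0, "wz": 0, "gripper": 1},
  {"tx": 40, "ty": 25, "tz": -141, "wx": 0, "wy": 0, "wz": 0, "gripper": 1},
])

```text
time: 27.6
position: [0.4525, 0.3658, 0.1949]
tool_rot: [2.228, 2.208, 0.007]
ft_force: [1.4, 0.8, 0.8]
grip_width: 1.004
grip_force: 0.0
```

Call:
jog_arm([
  {"tx": 30, "ty": 18, "tz": 0, "wx": 0, "wy": 0, "wz": 0, "gripper": 1},
  {"tx": 60, "ty": 37, "tz": 0, "wx": 0, "wy": 0, "wz": 0, "gripper": 1},
  {"tx": 85, "ty": 53, "tz": 0, "wx": 0, "wy": 0, "wz": 0, "gripper": 1},
  {"tx": 97, "ty": 60, "tz": 0, "wx": 0, "wy": 0, "wz": 0, "gripper": 1},
  {"tx": 97, "ty": 60, "tz": 0, "wx": 0, "wy": 0, "wz": 0, "gripper": 1},
])

```text
time: 28.02
position: [0.5108, 0.466, 0.1886]
tool_rot: [-2.223, -2.216, 0.001]
ft_force: [-1.7, -1.0, 0.7]
grip_width: 1.002
grip_force: 0.0
```

```bash
python3 chk.py w12 spice_mid,.508,.462,.008 tumbler_mid,.424,.326,.006
```

```text
pos [[0.5108, 0.466, 0.1886], [0.5101, 0.4645, 0.1891]] force [-0.6 -0.3  0.1]
spice_mid wrist 0.56 [230. 146. 288. 217.] [0.5083 0.4614] [ 2.9  2.4 -3.  -1.4]
spice_mid side 0.8 [208. 198. 230. 248.] [0.4972 0.4642] [ 0.3  0.1 -0.3 -0.1]
tumbler_mid wrist 0.92 [145. 250. 221. 345.] [0.4269 0.3317] [-0.9 -6.2  2.   2.5]
```

Call:
jog_arm([
  {"tx": -1, "ty": -1, "tz": 30, "wx": 0, "wy": 0, "wz": 0, "gripper": 0.95},
  {"tx": -1, "ty": -1, "tz": 60, "wx": 0, "wy": 0, "wz": 0, "gripper": 0.95},
  {"tx": -1, "ty": -1, "tz": 90, "wx": 0, "wy": 0, "wz": 0, "gripper": 0.95},
  {"tx": -1, "ty": -1, "tz": 120, "wx": 0, "wy": 0, "wz": 0, "gripper": 0.95},
  {"tx": -1, "ty": -1, "tz": 146, "wx": 0, "wy": 0, "wz": 0, "gripper": 0.95},
])

```text
time: 28.78
position: [0.5099, 0.4607, 0.043]
tool_rot: [2.227, 2.214, -0.001]
ft_force: [-0.2, -0.8, 0.2]
grip_width: 0.95
grip_force: 0.0
```

Call:
jog_arm([
  {"tx": 0, "ty": 0, "tz": 0, "wx": 0, "wy": 0, "wz": 0, "gripper": 0.85},
  {"tx": 0, "ty": 0, "tz": 0, "wx": 0, "wy": 0, "wz": 0, "gripper": 0.75},
  {"tx": 0, "ty": 0, "tz": 0, "wx": 0, "wy": 0, "wz": 0, "gripper": 0.65},
  {"tx": 0, "ty": 0, "tz": 0, "wx": 0, "wy": 0, "wz": 0, "gripper": 0.55},
  {"tx": 0, "ty": 0, "tz": 0, "wx": 0, "wy": 0, "wz": 0, "gripper": 0.5},
], grip_force=20)

```text
time: 29.2
position: [0.5107, 0.4634, 0.0469]
tool_rot: [2.227, 2.215, 0.006]
ft_force: [0.0, 0.3, 0.4]
grip_width: 0.657
grip_force: 0.0
```

Call:
jog_arm([
  {"tx": 0, "ty": 0, "tz": 0, "wx": 0, "wy": 0, "wz": 0, "gripper": 0.4},
  {"tx": 0, "ty": 0, "tz": 0, "wx": 0, "wy": 0, "wz": 0, "gripper": 0.35},
  {"tx": 0, "ty": 0, "tz": 0, "wx": 0, "wy": 0, "wz": 0, "gripper": 0.3},
  {"tx": 0, "ty": 0, "tz": 0, "wx": 0, "wy": 0, "wz": 0, "gripper": 0.3},
  {"tx": 0, "ty": 0, "tz": -10, "wx": 0, "wy": 0, "wz": 0, "gripper": 0.3},
])

```text
time: 29.62
position: [0.5089, 0.4615, 0.0532]
tool_rot: [2.226, 2.216, -0.004]
ft_force: [0.2, -1.6, -1.1]
grip_width: 0.525
grip_force: 19.2
```

Call:
jog_arm([
  {"tx": 0, "ty": 0, "tz": -30, "wx": 0, "wy": 0, "wz": 0, "gripper": 0.3},
  {"tx": 0, "ty": 0, "tz": -65, "wx": 0, "wy": 0, "wz": 0, "gripper": 0.3},
  {"tx": -8, "ty": 3, "tz": -100, "wx": 0, "wy": 0, "wz": 0, "gripper": 0.3},
  {"tx": -28, "ty": 10, "tz": -117, "wx": 0, "wy": 0, "wz": 0, "gripper": 0.3},
  {"tx": -60, "ty": 21, "tz": -117, "wx": 0, "wy": 0, "wz": 0, "gripper": 0.3},
])

```text
time: 30.03
position: [0.5294, 0.4081, 0.1776]
tool_rot: [-2.218, -2.222, -0.015]
ft_force: [0.5, 0.3, -0.9]
grip_width: 0.525
grip_force: 19.1
```

Call:
jog_arm([
  {"tx": -36, "ty": 12, "tz": 0, "wx": 0, "wy": 0, "wz": 0, "gripper": 0.3},
  {"tx": -73, "ty": 25, "tz": 0, "wx": 0, "wy": 0, "wz": 0, "gripper": 0.3},
  {"tx": -110, "ty": 38, "tz": 0, "wx": 0, "wy": 0, "wz": 0, "gripper": 0.3},
  {"tx": -147, "ty": 51, "tz": 0, "wx": 0, "wy": 0, "wz": 0, "gripper": 0.3},
  {"tx": -184, "ty": 64, "tz": 0, "wx": 0, "wy": 0, "wz": 0, "gripper": 0.3},
])

```text
time: 30.45
position: [0.5941, 0.2155, 0.1717]
tool_rot: [2.226, 2.215, -0.0]
ft_force: [0.6, -0.3, -1.4]
grip_width: 0.525
grip_force: 19.1
```

Call:
jog_arm([
  {"tx": -25, "ty": 8, "tz": 10, "wx": 0, "wy": 0, "wz": 0, "gripper": 0.3},
  {"tx": -40, "ty": 13, "tz": 40, "wx": 0, "wy": 0, "wz": 0, "gripper": 0.3},
  {"tx": -40, "ty": 13, "tz": 75, "wx": 0, "wy": 0, "wz": 0, "gripper": 0.3},
  {"tx": -40, "ty": 13, "tz": 105, "wx": 0, "wy": 0, "wz": 0, "gripper": 0.3},
  {"tx": -40, "ty": 13, "tz": 112, "wx": 0, "wy": 0, "wz": 0, "gripper": 0.3},
])

```text
time: 30.87
position: [0.6032, 0.1749, 0.0542]
tool_rot: [-2.226, -2.212, 0.012]
ft_force: [-1.1, -1.1, -1.7]
grip_width: 0.526
grip_force: 19.1
```

```bash
python3 - <<'E'
from h import *
im=snap('wrist','w13');p=ctrl.get_state()['position'];print(p)
b=im['color'].astype(int);m=((b[:,:,2]-b[:,:,0])>35)&(b[:,:,2]>50);m[:95]=0;m[235:]=0;m[:,:200]=0;m[:,330:]=0
k=cv2.morphologyEx(m.astype(np.uint8),cv2.MORPH_OPEN,np.ones((3,3)));n,l,st,c=cv2.connectedComponentsWithStats(k)
i=1+np.argmax(st[1:,4]);print(st[i])
hull=cv2.convexHull(cv2.findNonZero((l==i).astype(np.uint8)))
for q in cv2.approxPolyDP(hull,4,True)[:,0]: print(q,np.round(ray(im,*q.astype(float),.006)[:2],4))
E
python3 chk.py w13b spice_mid,.607,.178,.021
```

```text
[0.60357427 0.17596417 0.05537126]
[ 200  115  130   91 6405]
[329 162] [0.6532 0.2022]
[311 201] [0.6409 0.1718]
[304 205] [0.6356 0.1686]
[200 160] [0.5571 0.2041]
[200 140] [0.5579 0.219 ]
[227 115] [0.5784 0.2367]
[313 120] [0.6402 0.2329]
[329 128] [0.6519 0.2271]
pos [[0.6036, 0.176, 0.0554], [0.6051, 0.1772, 0.0581]] force [-0.2  0.8 -0.6]
spice_mid wrist 0.59 [214. 171. 313. 308.] [0.6049 0.1777] [-0.8 -1.8  0.8  1. ]
spice_mid side 0.6 [226. 149. 240. 186.] [0.6063 0.1701] [-0.5  0.3  0.5 -0.3]
```

View pics/w13.png

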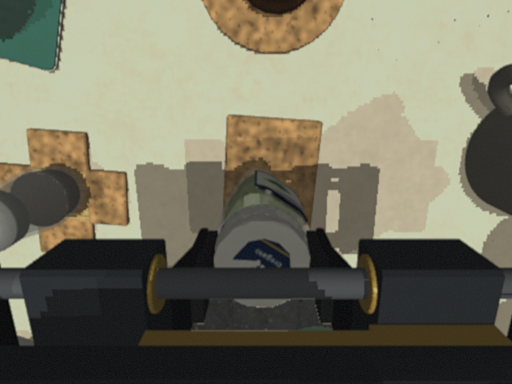

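The jar hangs over the oblong mat (top edge 227–321 at row ~118), about 3 mm short in x. I correct that, lower and release.

Call:
jog_arm([
  {"tx": 0, "ty": 2, "tz": 6, "wx": 0, "wy": 0, "wz": 0, "gripper": 0.3},
  {"tx": 0, "ty": 3, "tz": 11, "wx": 0, "wy": 0, "wz": 0, "gripper": 0.3},
  {"tx": 0, "ty": 3, "tz": 15, "wx": 0, "wy": 0, "wz": 0, "gripper": 0.3},
  {"tx": 0, "ty": 3, "tz": 16, "wx": 0, "wy": 0, "wz": 0, "gripper": 0.3},
  {"tx": 0, "ty": 3, "tz": 16, "wx": 0, "wy": 0, "wz": 0, "gripper": 0.3},
])

```text
time: 31.53
position: [0.6096, 0.178, 0.0438]
tool_rot: [2.226, 2.216, 0.001]
ft_force: [-1.0, 0.2, 1.2]
grip_width: 0.519
grip_force: 19.6
```

Call:
jog_arm([
  {"tx": 0, "ty": 0, "tz": 0, "wx": 0, "wy": 0, "wz": 0, "gripper": 0.55},
  {"tx": 0, "ty": 0, "tz": 0, "wx": 0, "wy": 0, "wz": 0, "gripper": 0.65},
  {"tx": 0, "ty": 0, "tz": 0, "wx": 0, "wy": 0, "wz": 0, "gripper": 0.75},
  {"tx": 0, "ty": 0, "tz": 0, "wx": 0, "wy": 0, "wz": 0, "gripper": 0.85},
  {"tx": 0, "ty": 0, "tz": 0, "wx": 0, "wy": 0, "wz": 0, "gripper": 0.95},
])

```text
time: 31.95
position: [0.6093, 0.1777, 0.0433]
tool_rot: [-2.227, -2.216, 0.0]
ft_force: [0.9, -0.7, -0.5]
grip_width: 0.77
grip_force: 0.0
```

Call:
jog_arm([
  {"tx": 0, "ty": 0, "tz": -20, "wx": 0, "wy": 0, "wz": 0, "gripper": 1},
  {"tx": 0, "ty": 0, "tz": -55, "wx": 0, "wy": 0, "wz": 0, "gripper": 1},
  {"tx": 0, "ty": 0, "tz": -95, "wx": 0, "wy": 0, "wz": 0, "gripper": 1},
  {"tx": 15, "ty": -15, "tz": -130, "wx": 0, "wy": 0, "wz": 0, "gripper": 1},
  {"tx": 30, "ty": -40, "tz": -160, "wx": 0, "wy": 0, "wz": 0, "gripper": 1},
])

```text
time: 32.37
position: [0.5718, 0.2068, 0.2055]
tool_rot: [2.232, 2.21, 0.004]
ft_force: [0.0, 0.1, 0.8]
grip_width: 0.991
grip_force: 0.0
```

Call:
jog_arm([
  {"tx": 15, "ty": -17, "tz": -25, "wx": 0, "wy": 0, "wz": 0, "gripper": 1},
  {"tx": 30, "ty": -34, "tz": -50, "wx": 0, "wy": 0, "wz": 0, "gripper": 1},
  {"tx": 50, "ty": -51, "tz": -75, "wx": 0, "wy": 0, "wz": 0, "gripper": 1},
  {"tx": 65, "ty": -68, "tz": -95, "wx": 0, "wy": 0, "wz": 0, "gripper": 1},
  {"tx": 65, "ty": -68, "tz": -95, "wx": 0, "wy": 0, "wz": 0, "gripper": 1},
])

```text
time: 32.78
position: [0.4987, 0.2802, 0.3035]
tool_rot: [2.216, 2.225, 0.011]
ft_force: [-1.2, 0.9, -0.4]
grip_width: 1.003
grip_force: 0.0
```

```bash
python3 chk.py w14 spice_mid,.607,.178,.006 tumbler_mid,.424,.326,.006 salt_mid,.448,.177,.006 pepper_mill_mid,.61,.327,.006
python3 - <<'E'
from h import *
a=cv2.imread('pics/w14.png');s=snap('side','s14')['color'];b=cv2.resize(s[130:270,160:350],(512,377))
cv2.imwrite('pics/f.png',cv2.resize(np.vstack([a,b]),(400,594)))
E
```

```text
pos [[0.4987, 0.2802, 0.3035], [0.5004, 0.2771, 0.3011]] force [0.9 0.3 0.3]
spice_mid wrist 0.77 [313. 199. 362. 255.] [0.6059 0.1806] [ 1.4  0.6 -0.9 -0.5]
spice_mid side 0.73 [226. 153. 238. 191.] [0.6101 0.1712] [-1.4  1.3  1.4 -1. ]
tumbler_mid wrist 0.92 [171.  98. 235. 150.] [0.4259 0.323 ] [ 0.5 -2.7 -0.7  1.3]
tumbler_mid side 0.82 [258. 182. 289. 220.] [0.4334 0.2863] [ 2.4 -8.2 -1.8  1.7]
salt_mid wrist 0.9 [213. 203. 243. 240.] [0.4539 0.1853] [-1.4 -6.2  2.4  2.1]
pepper_mill_mid wrist 0.88 [321.  95. 378. 138.] [0.6165 0.331 ] [ 2.8  0.6 -1.2 -0.7]
pepper_mill_mid side 0.64 [197. 171. 220. 211.] [0.6077 0.317 ] [ 1.5  0.5 -1.6 -0.3]
```

Pictures for viewing are used up, so I check the placings numerically: each thing against its own mat in the same wrist frame.

Run:
```python
from h import *
im=vision.get_image('wrist');b=im['color'].astype(int)
cork=((b[:,:,2]-b[:,:,0])>45)&(b[:,:,2]>90);green=(b[:,:,1]-b[:,:,2]>20)&(b[:,:,1]<140)
C={'salt_mid':('cross',cork,(.448,.177)),'spice_mid':('oblong',cork,(.607,.178)),'pepper_mill_mid':('round',cork,(.61,.327)),'tumbler_mid':('square',green,(.424,.326))}
for t,(n,m,c) in C.items():
  u,v=map(int,proj(im,(*c,.006)));k=np.zeros(m.shape,np.uint8);k[max(v-58,0):v+58,max(u-52,0):u+52]=m[max(v-58,0):v+58,max(u-52,0):u+52];k[262:]=0
  N,l,st,_=cv2.connectedComponentsWithStats(k);i=1+np.argmax(st[1:,4]);pts=cv2.findNonZero((l==i).astype(np.uint8))
  W=np.array([ray(im,*q[0].astype(float),.006)[:2] for q in cv2.convexHull(pts)],np.float32)*1000
  r=cv2.minAreaRect(W);print(n,np.round(r[0],1),np.round(r[1],1),'circ',np.round(cv2.minEnclosingCircle(W)[0],1), 'lims',W.min(0).round(),W.max(0).round())
  for d in vision.spot_in('wrist',t)[:3]:
    x,f=fit(im,t,np.array(d['bbox']),c)
    if np.hypot(*(x-c))<.03: print('  ',t,np.round(x*1000,1),np.round(d['bbox']),np.round(sil(im,t,r[0][0]/1000,r[0][1]/1000,.006)))
# salt crop statistics: row profile
u,v=map(int,proj(im,(.448,.177,.006)));print(u,v)
for vv in range(v-34,v+32,4): print(vv,''.join('#' if cork[vv,x] else ('.' if b[vv,x].sum()>520 else 'o') for x in range(u-38,u+40)))
```

```text
cross [427.2 200.1] [92.7 35.2] circ [434.6 191.5] lims [399. 162.] [470. 226.]
   salt_mid [456.8 184.4] [214. 197. 242. 237.] [190. 184. 227. 228.]
oblong [607.4 177.4] [115.8  68.8] circ [607.9 176.7] lims [570. 120.] [645. 236.]
   spice_mid [607.6 179.6] [313. 195. 365. 252.] [315. 196. 363. 253.]
   spice_mid [603.5 189.9] [306. 174. 362. 246.] [315. 196. 363. 253.]
round [608.  328.2] [98.3 93.5] circ [610.8 327.4] lims [562. 279.] [657. 377.]
   pepper_mill_mid [615.5 328.5] [321.  91. 377. 132.] [317.  90. 370. 133.]
square [424.6 326.8] [94.5 95.4] circ [424.6 327.5] lims [382. 271.] [482. 383.]
   tumbler_mid [425.8 325.2] [167.  92. 233. 143.] [166.  87. 231. 143.]
227 211
177 ..oooooooooooooooooooooooooooooooooooooooooooooooooooooooooooooooooooooooooooo
181 ...ooooooooooooooooooooooo###ooo####oooooooooooooooooooooooooooooooooooooooooo
185 ...oooooooooooooooooooooooo##########################ooooooooooooooooooooooooo
189 ...ooooooooooooooooooooooo##o####################ooooooooooooooooooooooooooooo
193 ..ooooooooooooooooooooooooo#########oo#####ooooooooooooooooooooooooooo
[... 304 characters left out ...]
oooooooooooooooooooooooooooooo......
213 ooooooo###############ooooooooooooooooooooooooooooooooooooooooooo######o......
217 ooooooo###########oooooooooooooooooooooooooooooooooooooooo############oo......
221 ooooooo########ooooooooooooooooooooooooooooooooooooo##################o.......
225 ooooooooooooooooooooooooooooooooooooooooooooooooo####################oo.......
229 oooooooooooooooooooooooooooooooooooooooooooooooo###oo.........................
233 ooooooooooooooooooooooooooooooooooooooooooooooo####oo.........................
237 oooooooooooooooooooooooooooooooooooooooooo########oo..........................
241 oooooooooooooooooooooooooooooo##oooo###############o..........................
```

All four sit within about 5 mm of their mats' centres, and the arm is clear. Handing in.

```bash
python3 -c "
from bench import ctrl
print(ctrl.close_job())"
```

```text
the job is handed in; nothing more can be done
None
```

The job is handed in at about 33 s: the tumbler, pepper mill, salt shaker and spice jar each measured within roughly 5 mm of the middle of their own mats, though I had no pictures left to confirm the final state by eye.

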